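# Put the clamping blocks away in the sliding-hood box

### The arm

A 6-joint arm with a two-finger parallel gripper is mounted at the origin on the work surface; the furniture and walls round the work are solid. World frame = base frame: x ahead of the robot, y to its left, z up, the work surface at z = 0. Lengths are in m, angles in rad, forces in N, time in s.
With the tool pointing down it reaches from about 0.275 to 1 m from the base axis. Payload 8.4 kg.
Tool frame: the origin (TCP) lies between the finger pads; the fingertips stand ahead of it and the grasp point (between the pads) is the TCP (bot.tcp_to_tips is the z of the fingertips in the tool frame, in m); z points along the fingers, y is the direction in which the jaws open and shut (so a half turn about z gives the same grasp; the last joint's range is limited). The gripper opens to 85 mm and grips with 20 to 120 N. Pads are 22 mm wide; open, the fingers measure 114 mm over their backs; the gripper's body (76 mm by 85 mm) begins 54 mm behind the grasp point. The pads swing forward as they close: fully open they stand 13 mm farther back than shut.
Start: joints at [1.192, 0.353, 1.633, -0, 1.155, -0.002], TCP at [0.23, 0.581, 0.25] pointing down, gripper open.
Joint ranges: [-2.63, 2.63], [-0.92, 2.1], [0.06, 2.66], [-1.3, 4.44], [0, 2.69], [-3.02, 3.02]. Speed limits (rad/s): [2.22, 2.22, 2.79, 3.14, 3.14, 3.14].

### API

Orientations are given as a 3x3 rotation matrix whose columns are the frame's x, y, z axes.
In Python, from bench import bot, cams, order gives the robot as it stands.
- The arm moves only by the tool send_rows, never from a script. Its argument "series" is a list of rows, each a list of 2 entries, a list of its own where there are three numbers: the shift along the tool's x, y, z in mm, then the turn, a rotation vector about the tool's x, y, z in rad. A call has 1 to 8 rows; each row shifts and turns the commanded pose from where the row before left it, along the tool's axes as they then stand; what a row does not reach is not made up. A row lasts 1/12 s, in which the tool goes at most 41.7 mm and 7.16 degrees, less where a joint would pass 70% of its speed; a pose out of reach is approached as far as the arm can. A call with a gripper value outside its range is refused whole. "claw" is the gripper's target within -1 to 1 (fully open at 1, half-way at 0, shut at -1), set as the call begins (left out, the last holds). The fingers move at their own pace and stop on an object; the grip force is fixed at half the most. Time passes only in rows, so rows that do not move let the fingers close. It gives the time, the measured TCP pose, the force and the opening at its end, in the units of the state.
- bot.read_state(): the state, without advancing time (a new reading comes with each control period).
- cams.capture(name): name is "scene" or "top" or "wrist"; returns a dict with "img" (420x560x3 uint8, blue, green, red), "intrinsics" (3x3 intrinsics, pixels), "extrinsics" (4x4, takes a point from camera to world coordinates). Camera axes: x right, y down, z forward; pixel columns grow to the right and rows downward; lengths in m; the calibration is good to about 2 mm. The wrist camera is an equidistant fisheye: a pixel r from the principal point sees the ray r / f radians off the axis. A picture is of the moment at which its call begins. There is no depth.
- order.hand_in(): hands the job in, once; it reports no verdict.
Trained networks look in a picture, given as the dict that the camera call returned (one of the last four; its "shot" number tells which), for a name from the list of things; names that differ only in an ending like _2 or _b are one class to them, and where a whole thing is asked for, a point or a joint stands for the part that bears it (a point fixed in the world has none). Each returns a list of dicts, best first, with "score" (0 to 1); they miss things now and then, are a little off and sometimes report something else, mostly with a low value. They report only what shows in the picture. A call takes as long as a camera call. They do not tell look-alikes from the thing itself.
- cams.trace(picture, target): "mask" (420x560 bool, what is visible of it) and "extent" ([centre column, centre row, width, height] in pixels, round what is visible of it).
- cams.tip_of(picture, target): "xy" ([column, row] in pixels: a listed point, or the origin of a listed thing).
The state is a dict: "clock": time; "qpos": joint angles; "joint_velocities": joint speeds; "joint_efforts": joint torques, N m; "tool_pos": TCP position; "tool_rot": TCP orientation; "ft_force": force on the tool from outside, world axes, zero at the start; "wrist_torque": the same for the moment, N m; "width": finger opening in m.
Only numpy, scipy, OpenCV 4.12 (cv2) and the standard library are available. Lean on these libraries where they do the work, as an engineer would, in place of code of your own. Each camera call takes 0.05 s, during which the arm holds its last target. There are 200 camera calls.

### The job

Press down the tail of the steel rocker catch so that its nose tips fully up, slide the hood of the plywood store box fully open by its handle, and take out the spring clamp left in there: lay it in the small open tool tray. With the hood open, lay every hardwood offcut block from the bench flat in the box's tray; then slide the hood fully home over them and press the catch's nose down again so that it locks the hood. Leave the sanding block and the tape measure where they are.

Things in the scene. Friction and masses are not known exactly. Their poses are not given: they have to be found in the camera images.
- block_box: fixed plywood store box: a low tray at one end of a runner board (176 x 463 mm, 8 mm thick, lying on the bench). Origin: on the bench below the tray's centre; x away from the robot at yaw 0, y along the board, z up. Tray inside: 136 mm (x +-68) by 212 mm (y +-106). Walls at both sides and at -y are 18 mm above the bench, the one at +y 44 mm. Board ends at y = -345 mm. Place and yaw vary.
- hood (a joint): sliding wooden hood over the tray, 170 (x) by 232 mm (y), top 52 mm and underside 46 mm above the bench (8 mm over blocks lying flat; others get in its way). Value in m: 0 = fully home, 0.218 = fully open; opens along block_box -y on rails, 2 to 3 N of friction, stays where left. While the catch is down, its tooth between two lugs on the hood blocks it.
- hood_handle (a point): middle of the top of the hood's handle: a dark wooden bar, 64 mm along the box's x, 16 mm along its y, standing 32 mm high on the hood (52 to 84 mm above the bench). Moves with the hood; in block_box at (15, -opening, 84) mm. Axes as block_box.
- catch (a joint): steel rocker (seesaw) catch, 134 mm long, lying along y at the box's front (-x) side, pivot at (-125, 30, 66) mm in block_box. Value in rad: 0 = nose down, tooth engaged (locked); 0.35 = tail fully down, nose fully tipped up; the tooth clears the lugs above 0.2. Stiff pivot: 4 to 5 N on a pad moves it, it stays where left. It goes down fully only if the hood is home within 4 mm.
- catch_tail (a point): middle of the top of the rocker's tail pad (34 x 34 mm), 57 mm from the pivot toward the box's +y; 71 mm above the bench when locked, about 51 mm when fully pressed. It overhangs free bench.
- catch_nose (a point): middle of the top of the rocker's nose pad (30 x 30 mm), 57 mm from the pivot toward the box's -y, above a small bracket that stands out from the hood's front; 71 mm above the bench when locked, about 90 mm when tipped fully up.
- tray_floor (a point): middle of the tray's floor, 8 mm above the bench, axes as block_box. Four blocks fit flat in two columns (38 mm either side of it in x) and two rows (52 mm either side in y), long sides along y.
- block_0: sawn hardwood offcut, a red-brown block 45 (x) x 90 (y) x 30 mm (z), 50 to 95 g, lying flat on the bench at the start. Origin: centre of its underside; y is its long axis. May be absent.
- block_1: sawn hardwood offcut, a red-brown block 45 (x) x 90 (y) x 30 mm (z), 50 to 95 g, lying flat on the bench at the start. Origin: centre of its underside; y is its long axis. May be absent.
- block_2: sawn hardwood offcut, a red-brown block 45 (x) x 90 (y) x 30 mm (z), 50 to 95 g, lying flat on the bench at the start. Origin: centre of its underside; y is its long axis. May be absent.
- block_3: sawn hardwood offcut, a red-brown block 45 (x) x 90 (y) x 30 mm (z), 50 to 95 g, lying flat on the bench at the start. Origin: centre of its underside; y is its long axis. May be absent.
- cork_block: sanding block, 65 x 112 x 36 mm, with a cork-coloured paper top; larger than the offcuts. Bystander: leave it. Origin: centre of its underside.
- spring_clamp: orange spring clamp, 62 (x) x 126 (y) x 25 mm (z), solid to grip over 50 mm in x and 22 mm in z, 70 g; at the start it lies flat in the box's tray under the hood. Origin: centre of its underside; y is its long axis.
- tool_tray: fixed open wooden tool tray on the bench, 120 (x) x 170 (y) x 22 mm high, walls and floor 5 mm thick, no lid. Origin: centre of its underside; y is its long axis.
- tape_measure: yellow tape measure standing up, 33 x 81 x 66 mm. Bystander: leave it. Origin: centre of its underside.
Things that resemble listed ones, but are neither listed nor needed, are in the scene too. What is shaped like the block_2 but pink or purple is not meant.

How it is judged:
On the way, in this order (a step that is already met when the one before it is completed fails the run):
1. the catch's nose is tipped up (catch above 0.27 rad) (value of joint catch above 0.27 rad), for 0.2 s.
2. the hood is slid open (more than 200 mm) (value of joint hood above 0.2 m), for 0.2 s.
3. the clamp lies flat in the tool tray and all blocks lie in the box's tray, let go and at rest, with the hood still open (x of block_0 in the frame of block_box between -0.058 and 0.058 m and y of block_0 in the frame of block_box between -0.1 and 0.1 m and z of block_0 in the frame of block_box between 0 and 0.046 m and angle between the z axis of each of block_0, block_1, block_2, block_3 and the z axis of block_box, either way round below 0.15 rad and linear speed of each of block_0, block_1, block_2, block_3, spring_clamp below 0.03 m/s and x of block_1 in the frame of block_box between -0.058 and 0.058 m and y of block_1 in the frame of block_box between -0.1 and 0.1 m and z of block_1 in the frame of block_box between 0 and 0.046 m and x of block_2 in the frame of block_box between -0.058 and 0.058 m and y of block_2 in the frame of block_box between -0.1 and 0.1 m and z of block_2 in the frame of block_box between 0 and 0.046 m and x of block_3 in the frame of block_box between -0.058 and 0.058 m and y of block_3 in the frame of block_box between -0.1 and 0.1 m and z of block_3 in the frame of block_box between 0 and 0.046 m and x of spring_clamp in the frame of tool_tray between -0.04 and 0.04 m and y of spring_clamp in the frame of tool_tray between -0.055 and 0.055 m and height (world z) of spring_clamp below 0.035 m and angle between spring_clamp's own z axis and vertical below 0.25 rad and contact force between the fingers and block_0 below 0.2 N and contact force between the fingers and block_1 below 0.2 N and contact force between the fingers and block_2 below 0.2 N and contact force between the fingers and block_3 below 0.2 N and contact force between the fingers and spring_clamp below 0.2 N and value of joint hood above 0.19 m), for 0.3 s.
4. the hood is slid home (less than 6 mm open) (value of joint hood below 0.006 m), for 0.2 s.
5. the catch's nose is pressed down (catch below 0.06 rad) (value of joint catch below 0.06 rad), for 0.2 s.
At the end, for the whole second after the job is handed in: Every block present rests in the box's tray (origin within 58 mm in x, 100 mm in y of its centre, below 46 mm, flat within 0.15 rad); the clamp rests flat in the tool tray (within 40 mm in x, 55 mm in y, tilt under 0.25 rad); hood home within 6 mm; catch down within 0.06 rad (x of block_0 in the frame of block_box between -0.058 and 0.058 m and y of block_0 in the frame of block_box between -0.1 and 0.1 m and z of block_0 in the frame of block_box between 0 and 0.046 m and angle between the z axis of each of block_0, block_1, block_2, block_3 and the z axis of block_box, either way round below 0.15 rad and linear speed of each of block_0, block_1, block_2, block_3, spring_clamp below 0.03 m/s and x of block_1 in the frame of block_box between -0.058 and 0.058 m and y of block_1 in the frame of block_box between -0.1 and 0.1 m and z of block_1 in the frame of block_box between 0 and 0.046 m and x of block_2 in the frame of block_box between -0.058 and 0.058 m and y of block_2 in the frame of block_box between -0.1 and 0.1 m and z of block_2 in the frame of block_box between 0 and 0.046 m and x of block_3 in the frame of block_box between -0.058 and 0.058 m and y of block_3 in the frame of block_box between -0.1 and 0.1 m and z of block_3 in the frame of block_box between 0 and 0.046 m and x of spring_clamp in the frame of tool_tray between -0.04 and 0.04 m and y of spring_clamp in the frame of tool_tray between -0.055 and 0.055 m and height (world z) of spring_clamp below 0.035 m and angle between spring_clamp's own z axis and vertical below 0.25 rad and value of joint hood below 0.006 m and value of joint catch below 0.06 rad); the robot touches nothing.
It fails at once if the cork_block is moved more than 30 mm (distance of cork_block from where it was at the start of the episode above 0.03 m).
It fails at once if the tape_measure is moved more than 30 mm (distance of tape_measure from where it was at the start of the episode above 0.03 m).
Of block_0, block_1, block_2, block_3 only 2 to 4 are there at a start; the rules pass over those that are not, and their reading is None.
At some moment in a run one of block_0, block_1, block_2, block_3 may be knocked a few centimetres aside while the robot is not near it.
Once in a run the grip may slacken for a moment while it holds something.
It also fails if it takes over 210 s, if anything falls off the work surface, if the arm or the gripper's body presses on something with over 40 N, if the wrist force passes 120 N, or if a joint passes its speed limit or range.

## Working session

There is one attempt and no reset: what is moved stays moved. The work goes in short steps, Python scripts to look and compute and a tool call to move; the robot and the scene stay as the last step left them, time stands still between calls to the robot, and variables do not carry over. Pictures are saved under pics/ and viewed, on a budget of 14 in all, crops included, one or two more only if the job needs it, and the job is handed in when it is done.

Besides the shell and the picture viewer there is one more tool, called after "Emit:" as name([rows], argument=value, ...), one row to a line, values as JSON. send_rows: Moves the arm, as the interface text tells. Its arguments: {"type":"object","properties":{"series":{"type":"array","items":{"type":"array"}},"claw":{"type":"number"}},"required":["series"]}

```bash
ls; mkdir -p pics; cat > first.py <<'E'
from bench import bot,cams,order
import cv2,numpy as np
s=bot.read_state();print({k:np.round(v,3).tolist() for k,v in s.items()},bot.tcp_to_tips)
for n in("scene","top"):
    p=cams.capture(n);cv2.imwrite(f"pics/{n}0.png",p["img"])
    print(n,p["intrinsics"].tolist(),np.round(p["extrinsics"],4).tolist())
    for t in["block_box","hood","hood_handle","catch","catch_tail","catch_nose","block_0","cork_block","tool_tray","tape_measure","spring_clamp","tray_floor"]:
        try:
            tr=cams.trace(p,t)if t not in("tray_floor",)else[]
        except Exception as e: tr=[];print(e)
        ti=cams.tip_of(p,t)
        print(t,[(np.round(r["extent"]).tolist(),round(r["score"],2))for r in tr],[(np.round(r["xy"],1).tolist(),round(r["score"],2))for r in ti])
E
python3 first.py
```

```text
pics
{'clock': 0.0, 'qpos': [1.192, 0.354, 1.634, -0.0, 1.155, -0.002], 'joint_velocities': [0.001, -0.001, -0.0, -0.001, 0.0, 0.001], 'joint_efforts': [0.0, -60.524, -34.207, -0.0, 0.009, 0.0], 'tool_pos': [0.23, 0.581, 0.25], 'tool_rot': [[-0.93, 0.368, -0.0], [0.368, 0.93, -0.001], [-0.0, -0.001, -1.0]], 'ft_force': [0.125, 0.531, -0.157], 'wrist_torque': [0.062, -0.029, -0.007], 'width': 0.086} 0.019
scene [[524.7694478069899, 0.0, 284.8304357524934], [0.0, 524.7694478069899, 203.78082597014298], [0.0, 0.0, 1.0]] [[0.8838, -0.2735, 0.3796, -0.1917], [-0.4677, -0.5362, 0.7027, -1.2353], [0.0113, -0.7986, -0.6018, 1.125], [0.0, 0.0, 0.0, 1.0]]
block_box [([332.0, 226.0, 137.0, 100.0], 0.6)] [([310.7, 212.2], 0.8)]Traceback (most recent call last):
  File "first.py", line 11, in <module>
    ti=cams.tip_of(p,t)
ValueError: it knows: block, block_box, catch_nose, catch_tail, cork_block, hood_handle, spring_clamp, tape_measure, tool_tray, tray_floor
```

```bash
sed -i 's/"hood","hood_handle","catch","catch_tail"/"hood_handle","catch_tail"/; s/"block_0"/"block"/' first.py; python3 first.py; python3 -c "
import cv2,numpy as np
for n in('scene','top'):
  cv2.imwrite(f'pics/{n}0b.png',cv2.resize(cv2.imread(f'pics/{n}0.png'),(800,600),interpolation=cv2.INTER_CUBIC))"
```

```text
{'clock': 0.2, 'qpos': [1.192, 0.353, 1.634, 0.0, 1.155, -0.002], 'joint_velocities': [-0.001, -0.002, -0.003, -0.0, -0.001, 0.001], 'joint_efforts': [0.0, -60.51, -34.203, -0.0, 0.007, 0.0], 'tool_pos': [0.23, 0.581, 0.25], 'tool_rot': [[-0.93, 0.368, -0.0], [0.368, 0.93, -0.001], [0.0, -0.001, -1.0]], 'ft_force': [0.829, 0.17, -0.237], 'wrist_torque': [-0.008, -0.039, -0.006], 'width': 0.085} 0.019
scene [[524.7694478069899, 0.0, 284.8304357524934], [0.0, 524.7694478069899, 203.78082597014298], [0.0, 0.0, 1.0]] [[0.8838, -0.2735, 0.3796, -0.1917], [-0.4677, -0.5362, 0.7027, -1.2353], [0.0113, -0.7986, -0.6018, 1.125], [0.0, 0.0, 0.0, 1.0]]
block_box [([333.0, 228.0, 133.0, 100.0], 0.94)] [([312.4, 209.2], 0.64)]
hood_handle [([316.0, 206.0, 86.0, 65.0], 0.69), ([281.0, 201.0, 32.0, 28.0], 0.22)] [([318.4, 188.8], 0.86), ([312.2, 210.3], 0.46)]
catch_tail [([281.0, 203.0, 30.0, 24.0], 0.52)] [([271.4, 192.0], 0.49)]
catch_nose [([277.0, 204.0, 28.0, 22.0], 0.53)] [([287.6, 210.2], 0.76), ([283.1, 250.5], 0.31)]
block [([247.0, 225.0, 19.0, 20.0], 0.85), ([247.0, 192.0, 26.0, 22.0], 
[... 839 characters left out ...]
.7)] [([273.5, 178.0], 0.94)]
catch_tail [([269.0, 217.0, 44.0, 11.0], 0.54)] [([252.7, 218.4], 0.79)]
catch_nose [([268.0, 214.0, 41.0, 15.0], 0.57)] [([281.6, 212.6], 0.64)]
block [([165.0, 217.0, 22.0, 14.0], 0.66), ([310.0, 231.0, 21.0, 21.0], 0.66), ([265.0, 248.0, 23.0, 23.0], 0.61), ([220.0, 225.0, 21.0, 24.0], 0.54)] [([165.3, 214.4], 0.73), ([220.8, 224.3], 0.68), ([377.4, 210.5], 0.68), ([309.5, 231.3], 0.62), ([266.7, 246.8], 0.53)]
cork_block [([168.0, 260.0, 35.0, 21.0], 0.8)] [([167.3, 258.9], 0.6)]
tool_tray [([361.0, 237.0, 45.0, 32.0], 0.66)] [([363.8, 236.2], 0.85)]
tape_measure [([380.0, 208.0, 20.0, 11.0], 0.7)] [([380.9, 207.7], 0.52)]
spring_clamp [] []
tray_floor [] []
```

View pics/scene0b.png

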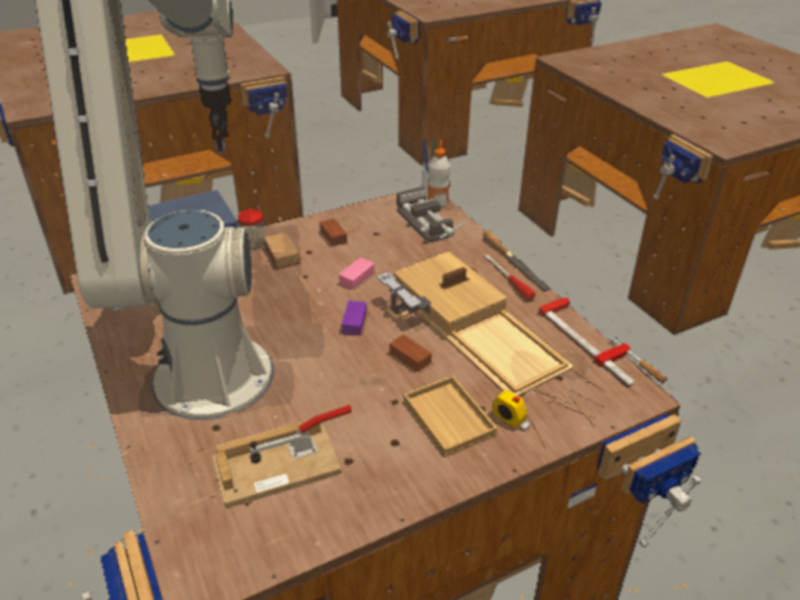

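View pics/top0b.png

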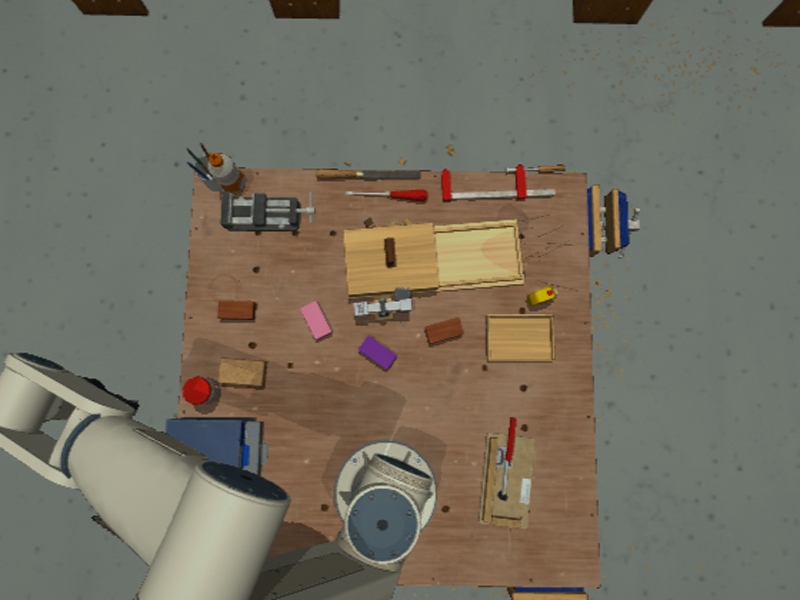

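The red-brown blocks show at top-view (236,310) and (444,330) in the 800 px picture. The look-alikes are pink (316,320) and purple (378,353), and the cork block (242,373) is larger. The box lies with its catch on the near side and its tail at the left.

```bash
cat > u.py <<'E'
from bench import bot,cams,order
import cv2,numpy as np
from scipy.spatial.transform import Rotation as R
def ray(p,uv,wrist=False):
    K,E=p["intrinsics"],p["extrinsics"]
    x,y=(uv[0]-K[0,2])/K[0,0],(uv[1]-K[1,2])/K[1,1]
    if wrist:
        t=np.hypot(x,y);d=np.array([x/t*np.sin(t),y/t*np.sin(t),np.cos(t)])if t>1e-9 else np.array([0,0,1.])
    else: d=np.array([x,y,1.])
    d=E[:3,:3]@d;return E[:3,3],d/np.linalg.norm(d)
def onz(p,uv,z,w=False):
    o,d=ray(p,uv,w);return o+d*(z-o[2])/d[2]
def tri(rays):
    A=np.zeros((3,3));b=np.zeros(3)
    for o,d in rays:
        M=np.eye(3)-np.outer(d,d);A+=M;b+=M@o
    x=np.linalg.solve(A,b);return x,[round(1e3*float(np.linalg.norm((np.eye(3)-np.outer(d,d))@(x-o))),1)for o,d in rays]
def proj(p,X,w=False):
    K,E=p["intrinsics"],p["extrinsics"];c=E[:3,:3].T@(np.asarray(X)-E[:3,3])
    if w:
        r=np.hypot(c[0],c[1]);t=np.arctan2(r,c[2]);q=c[:2]/r*t
    else:q=c[:2]/c[2]
    return q*[K[0,0],K[1,1]]+K[:2,2]
def rect(p,mask,z,w=False):
    c=max(cv2.findContours(mask.astype(np.uint8),cv2.RETR_EXTERNAL,cv2.CHAIN_APPROX_NONE)[0],key=cv2.contourArea)
    P=np.array([onz(p,q[0],z,w)[:2]for q in c],np.float32)
    (cx,cy),(a,b),an=cv2.minAreaRect(P*1000)
    if a>b: a,b,an=b,a,an+90   # b long; long axis dir = an+90
    return np.round([cx,cy,a,b],1),round((an+90)%180,1)  # mm, long-axis angle deg from world x
def plan(pos,yaw=None):
    """yaw = world angle (deg) of tool y (jaw axis). prints shift in tool axes then z-turn"""
    s=bot.read_state();T=s["tool_rot"];d=T.T@(np.array(pos)-s["tool_pos"])*1000
    out="shift(tool mm) "+str(np.round(d,1).tolist())+" |rows>=%.1f"%(np.linalg.norm(d)/41.7)
    if yaw is not None:
        y=np.radians(yaw)
        best=None
        for k in(0,np.pi):
            ty=np.array([np.cos(y+k),np.sin(y+k),0]);tz=np.array([0,0,-1.]);G=np.c_[np.cross(ty,tz),ty,tz]
            rv=R.from_matrix(T.T@G).as_rotvec()
            out+=" turn %s q6->%.2f"%(np.round(rv,3).tolist(),s["qpos"][5]+rv[2])
            best=G if best is None else best
    print(out)
def st():
    s=bot.read_state();print("t",round(s["clock"],1),"pos",np.round(s["tool_pos"]*1000,1).tolist(),"yawy",round(float(np.degrees(np.arctan2(s["tool_rot"][1,1],s["tool_rot"][0,1]))),1),"q",np.round(s["qpos"],2).tolist(),"F",np.round(s["ft_force"],1).tolist(),"w",round(s["width"]*1000,1))
E
cat > a.py <<'E'
from u import *
st()
P=cams.capture("top");S=cams.capture("scene")
f=.7
def t8(u,v,z): return np.round(onz(P,(u*f,v*f),z)*1000).tolist()
print("hood corners",[t8(*q,.052)for q in[(345,232),(436,225),(439,290),(349,297)]])
print("board end",[t8(*q,.013)for q in[(519,221),(524,282)]])
for n in("hood_handle","catch_tail","catch_nose","tool_tray"):
    print(n,[np.round(onz(P,r["xy"],{"hood_handle":.084,"tool_tray":0}.get(n,.071))*1000).tolist()for r in cams.tip_of(P,n)],
    [np.round(onz(S,r["xy"],{"hood_handle":.084,"tool_tray":0}.get(n,.071))*1000).tolist()for r in cams.tip_of(S,n)])
for n,z in(("block",.03),("cork_block",.036),("tool_tray",.022),("tape_measure",.066)):
  for c in(P,S):
    print(n,[rect(c,r["mask"],z)for r in cams.trace(c,n)])
E
python3 a.py
```

```text
t 2.2 pos [229.9, 581.1, 250.2] yawy 68.4 q [1.19, 0.35, 1.63, 0.0, 1.16, -0.0] F [-0.3, 0.4, -0.3] w 85.4
hood corners [[652.0, 113.0, 52.0], [674.0, -121.0, 52.0], [504.0, -129.0, 52.0], [483.0, 99.0, 52.0]]
board end [[699.0, -343.0, 13.0], [534.0, -354.0, 13.0]]
hood_handle [[600.0, -7.0, 84.0]] [[611.0, 16.0, 84.0]]
catch_tail [[444.0, 71.0, 71.0], [472.0, -48.0, 71.0]] [[470.0, 83.0, 71.0]]
catch_nose [[460.0, -40.0, 71.0]] [[460.0, -42.0, 71.0]]
tool_tray [[393.0, -344.0, 0.0]] [[394.0, -338.0, 0.0]]
block [(array([ 405.2, -143.7,   53.1,   97.3]), 104.7), (array([347.2,  27.1,  48. ,  91.5]), 57.2), (array([426. , 184.2,  45.2,  92.5]), 27.9), (array([450.9, 387.5,  47.9,  92.4]), 90.7)]
block [(array([ 401.9, -154.1,   70. ,  109.9]), 108.0), (array([420.3, 169.5,  70.3, 118.6]), 27.3), (array([342.8,  14.5,  51.8, 122.8]), 57.1), (array([444.5, 374.7,  61.5, 135.3]), 88.7), (array([ 504.8, -400.8,   78. ,   92.8]), 115.2)]
cork_block [(array([293.1, 362. ,  64.2, 117.5]), 86.3), (array([ 496.6, -396.7,   36.7,   78.7]), 112.5)]
cork_block [(array([287.9, 345.8,  74.1, 156.5]), 85.4)]
tool_tray [(array([ 389.5, -340.8,  117.3,  174.8]), 90.7)]
tool_tray [(array([ 387. , -344.9,  133.2,  187.7]), 90.8)]
tape_measure [(array([ 491.9, -388.7,   30.7,   69.2]), 109.2)]
tape_measure [(array([ 481.8, -429.3,   76.8,   96. ]), 109.4)]
```

```bash
python3 -c "
from u import *
plan([.40,.12,.30],95.3)
p=cams.capture('wrist');print(p['intrinsics'],p['extrinsics'].round(3))
E=p['extrinsics'];s=bot.read_state();T=s['tool_rot'];print('cam in tool',(T.T@(E[:3,3]-s['tool_pos'])*1000).round(1),(T.T@E[:3,:3]).round(2))"
```

```text
shift(tool mm) [-327.8, -366.2, -49.7] |rows>=11.8 turn [-0.0, -0.0, -0.469] q6->-0.47 turn [-0.0, 0.0, 2.672] q6->2.67
[[325.1922621    0.         278.55264394]
 [  0.         325.1922621  209.31934452]
 [  0.           0.           1.        ]] [[ 0.369  0.894  0.255  0.165]
 [ 0.93  -0.355 -0.101  0.606]
 [ 0.     0.274 -0.962  0.373]
 [ 0.     0.     0.     1.   ]]
cam in tool [  69.3   -0.2 -123.1] [[-0.   -0.96 -0.27]
 [ 1.   -0.    0.  ]
 [-0.   -0.27  0.96]]
```

Emit:
send_rows([
  [[-28,-31,-4],[0,0,0]],
  [[-28,-31,-4],[0,0,0]],
  [[-28,-31,-4],[0,0,0]],
  [[-28,-31,-4],[0,0,0]],
  [[-28,-31,-4],[0,0,0]],
  [[-28,-31,-4],[0,0,0]],
  [[-28,-31,-4],[0,0,0]],
  [[-28,-31,-4],[0,0,0]],
])

```text
clock: 3.82
tool_pos: [0.3463, 0.2686, 0.2825]
tool_rot: [[-0.93, 0.367, 0.001], [0.367, 0.93, 0.0], [-0.0, 0.001, -1.0]]
ft_force: [1.9, -0.2, 1.0]
width: 0.0854
```

Emit:
send_rows([
  [[-28,-31,-4],[0,0,0]],
  [[-28,-31,-4],[0,0,0]],
  [[-28,-31,-4],[0,0,0]],
  [[-20,-25,-4],[0,0,0]],
  [[0,0,0],[0,0,-0.117]],
  [[0,0,0],[0,0,-0.117]],
  [[0,0,0],[0,0,-0.117]],
  [[0,0,0],[0,0,-0.118]],
])

```text
clock: 4.48
tool_pos: [0.3993, 0.1228, 0.2981]
tool_rot: [[-0.995, -0.097, 0.0], [-0.097, 0.995, 0.0], [-0.0, 0.0, -1.0]]
ft_force: [-0.5, -0.7, -0.1]
width: 0.0855
```

```bash
cat > b.py <<'E'
from u import *
import sys
st()
W=cams.capture("wrist");P=cams.capture("top");S=cams.capture("scene")
n=sys.argv[1]
cv2.imwrite(f"pics/w{n}.png",cv2.resize(W["img"],(800,600),interpolation=cv2.INTER_CUBIC))
for t in("hood_handle","catch_tail","catch_nose"):
    z=.084 if t=="hood_handle" else .071
    for nm,c,w in(("W",W,True),("P",P,False),("S",S,False)):
        print(t,nm,[(np.round(r["xy"]).tolist(),round(r["score"],2),np.round(onz(c,r["xy"],z,w)*1000).tolist())for r in cams.tip_of(c,t)])
for c in(P,W): print("block",[rect(c,r["mask"],.03,c is W)for r in cams.trace(c,"block")])
E
python3 b.py 1
```

```text
t 4.5 pos [399.3, 122.8, 298.1] yawy 95.5 q [0.29, -0.03, 1.99, 0.0, 1.19, -1.37] F [-0.5, -0.7, -0.1] w 85.5
hood_handle W [([171.0, 328.0], 0.56, [603.0, -1.0, 84.0])]
hood_handle P [([273.0, 176.0], 0.79, [594.0, -4.0, 84.0])]
hood_handle S [([318.0, 187.0], 0.57, [611.0, 14.0, 84.0])]
catch_tail W [([229.0, 226.0], 0.79, [454.0, 71.0, 71.0])]
catch_tail P [([248.0, 216.0], 0.56, [451.0, 85.0, 71.0])]
catch_tail S [([272.0, 192.0], 0.64, [464.0, 73.0, 71.0])]
catch_nose W [([136.0, 222.0], 0.96, [462.0, -45.0, 71.0])]
catch_nose P [([284.0, 213.0], 0.8, [463.0, -43.0, 71.0])]
catch_nose S [([288.0, 210.0], 0.78, [467.0, -42.0, 71.0])]
block [(array([ 403.6, -143.4,   48.1,   92.7]), 106.7), (array([450.9, 388.6,  47.9,  94.8]), 90.7), (array([390. , 171.3,  25. ,  48.2]), 85.5)]
block [(array([346.3,  28.9,  48.2,  92.4]), 55.9), (array([424.3, 184.4,  44.6,  93.3]), 28.3), (array([ 402.3, -134.6,   46.3,  105.6]), 107.2), (array([447.6, 383.8,  51.4, 106. ]), 88.6)]
```

View pics/w1.png

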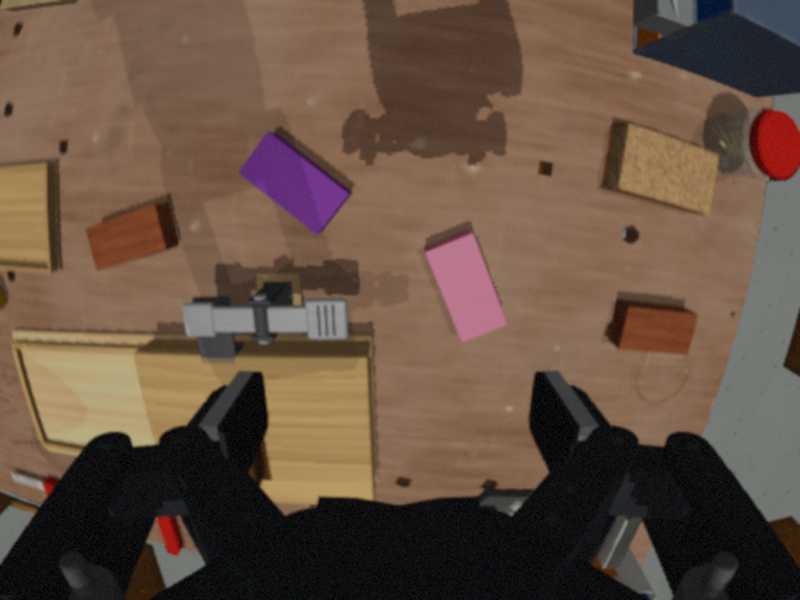

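Emit:
send_rows([
  [[-12,-14,25],[0,0,0]],
  [[-12,-14,25],[0,0,0]],
  [[-12,-14,25],[0,0,0]],
  [[-14,-15,23],[0,0,0]],
  [[0,0,0],[0,0,0]],
  [[0,0,0],[0,0,0]],
  [[0,0,0],[0,0,0]],
  [[0,0,0],[0,0,0]],
], claw=-1)

```text
clock: 5.85
tool_pos: [0.4543, 0.0715, 0.201]
tool_rot: [[-0.996, -0.092, 0.001], [-0.092, 0.996, 0.0], [-0.001, 0.0, -1.0]]
ft_force: [-1.0, -0.2, -0.2]
width: 0.0001
```

```bash
python3 b.py 2; python3 -c "from u import *;print(bot.tcp_to_tips)"
```

```text
t 5.8 pos [454.3, 71.5, 201.0] yawy 95.3 q [0.15, 0.15, 2.03, 0.0, 0.96, -1.51] F [-1.0, -0.2, -0.2] w 0.1
hood_handle W [([192.0, 346.0], 0.7, [598.0, 0.0, 84.0])]
hood_handle P [([273.0, 175.0], 0.92, [597.0, -3.0, 84.0]), ([163.0, 218.0], 0.45, [438.0, 381.0, 84.0])]
hood_handle S [([316.0, 188.0], 0.97, [604.0, 10.0, 84.0]), ([232.0, 164.0], 0.61, [403.0, 280.0, 84.0])]
catch_tail W [([277.0, 201.0], 0.86, [451.0, 69.0, 71.0]), ([534.0, 83.0], 0.31, [309.0, 305.0, 71.0])]
catch_tail P [([251.0, 217.0], 0.46, [446.0, 72.0, 71.0])]
catch_tail S [([268.0, 190.0], 0.56, [461.0, 93.0, 71.0])]
catch_nose W [([144.0, 203.0], 0.92, [463.0, -44.0, 71.0]), ([193.0, 349.0], 0.38, [613.0, -2.0, 71.0])]
catch_nose P [([282.0, 211.0], 0.49, [469.0, -38.0, 71.0])]
catch_nose S [([289.0, 210.0], 0.53, [469.0, -38.0, 71.0])]
block [(array([ 403.4, -143.8,   49.2,   94.3]), 106.3), (array([450.9, 389.2,  55.2,  96.1]), 90.7)]
block [(array([425.7, 181.5,  52.2,  94.9]), 27.5), (array([347. ,  27.5,  46.3,  91.9]), 55.4), (array([449.2, 380. ,  49.9, 115.1]), 89.3), (array([ 404.2, -135.1,   47.6,  103.9]), 106.1)]
0.019
```

View pics/w2.png

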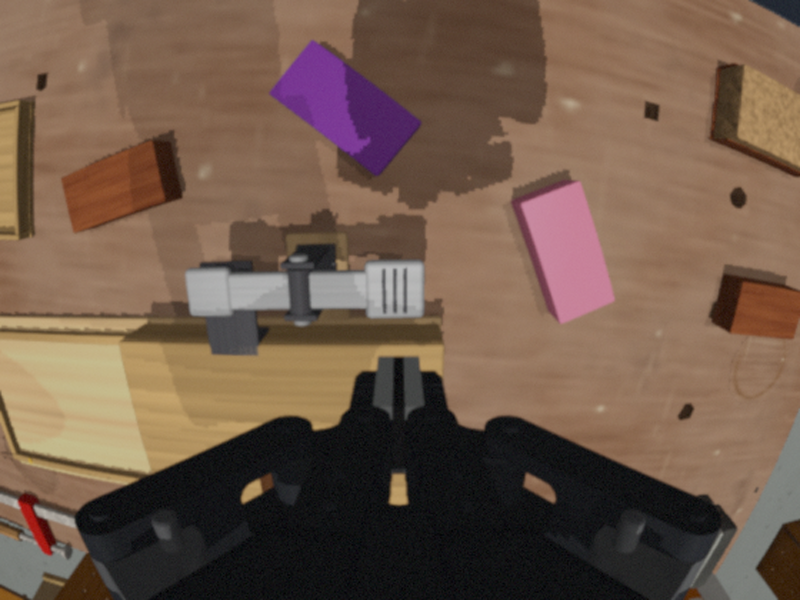

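The tail pad is at (395,289) and the nose pad at (208,292) in the 800 px crop, and the closed jaws line up over the tail. Next I press it.

Emit:
send_rows([
  [[4,-2,27],[0,0,0]],
  [[0,0,27],[0,0,0]],
  [[0,0,27],[0,0,0]],
  [[0,0,20],[0,0,0]],
  [[0,0,8],[0,0,0]],
  [[0,0,8],[0,0,0]],
  [[0,0,4],[0,0,0]],
  [[0,0,4],[0,0,0]],
])

```text
clock: 7.22
tool_pos: [0.4499, 0.0685, 0.0751]
tool_rot: [[-0.996, -0.092, -0.002], [-0.092, 0.996, -0.0], [0.002, -0.0, -1.0]]
ft_force: [-3.6, -2.1, 7.1]
width: 0.0002
```

Emit:
send_rows([
  [[0,0,3],[0,0,0]],
  [[0,0,3],[0,0,0]],
  [[0,0,2],[0,0,0]],
  [[0,0,0],[0,0,0]],
])

```text
clock: 7.55
tool_pos: [0.4509, 0.0683, 0.0706]
tool_rot: [[-0.996, -0.092, 0.0], [-0.092, 0.996, -0.001], [-0.0, -0.001, -1.0]]
ft_force: [-16.9, -5.8, 60.9]
width: -0.0003
```

Emit:
send_rows([
  [[0,0,-30],[0,0,0]],
  [[0,0,-35],[0,0,0]],
  [[0,0,-35],[0,0,0]],
  [[0,0,-30],[0,0,0]],
  [[-33,-20,0],[0,0,0]],
  [[-35,-21,0],[0,0,0]],
  [[-35,-22,0],[0,0,0]],
  [[-36,-22,0],[0,0,0]],
], claw=1)

```text
clock: 8.22
tool_pos: [0.5982, -0.0038, 0.1987]
tool_rot: [[-0.996, -0.092, 0.002], [-0.092, 0.996, 0.0], [-0.002, -0.0, -1.0]]
ft_force: [0.5, 0.6, 0.3]
width: 0.0856
```

```bash
python3 b.py 3
```

```text
t 8.2 pos [598.2, -3.8, 198.7] yawy 95.3 q [-0.01, 0.36, 1.74, 0.0, 1.03, -1.67] F [0.5, 0.6, 0.3] w 85.6
hood_handle W [([282.0, 212.0], 0.81, [599.0, -1.0, 84.0]), ([281.0, 174.0], 0.74, [569.0, -5.0, 84.0])]
hood_handle P [([272.0, 175.0], 0.86, [597.0, -1.0, 84.0])]
hood_handle S [([315.0, 189.0], 0.56, [599.0, 9.0, 84.0])]
catch_tail W [([383.0, 45.0], 0.76, [460.0, 65.0, 71.0])]
catch_tail P []
catch_tail S [([270.0, 198.0], 0.55, [443.0, 45.0, 71.0])]
catch_nose W [([248.0, 25.0], 0.57, [457.0, -41.0, 71.0])]
catch_nose P []
catch_nose S [([286.0, 203.0], 0.42, [477.0, -3.0, 71.0])]
block [(array([ 406.2, -145.9,   50.7,   90.5]), 109.1), (array([430.2, 182.5,  42.3,  88.9]), 31.2), (array([450.9, 388.7,  47.9,  95.1]), 90.7)]
block [(array([431.7, 177.7,  63.8,  91.2]), 27.3), (array([ 433.3, -137.6,   31.6,   98.5]), 85.9)]
```

View pics/w3.png

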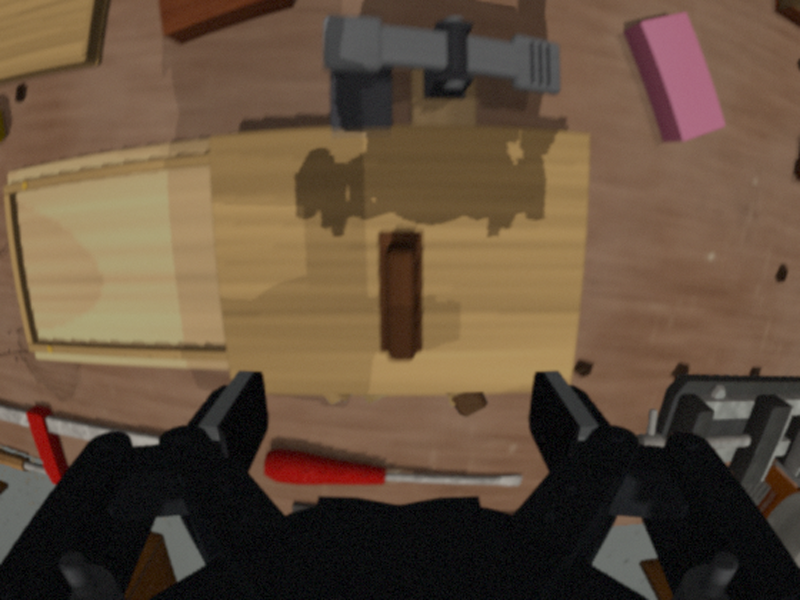

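Handle top centre is at (401,303), i.e. world (599,-1). The catch's nose stands up. I grip the handle now.

Emit:
send_rows([
  [[-1,3,30],[0,0,0]],
  [[0,0,30],[0,0,0]],
  [[0,0,30],[0,0,0]],
  [[0,0,20],[0,0,0]],
  [[0,0,11],[0,0,0]],
])

```text
clock: 9.33
tool_pos: [0.5952, 0.0003, 0.0733]
tool_rot: [[-0.996, -0.092, -0.004], [-0.092, 0.996, -0.0], [0.004, 0.0, -1.0]]
ft_force: [-0.3, -0.8, -0.3]
width: 0.0855
```

Emit:
send_rows([
  [[0,0,0],[0,0,0]],
  [[0,0,0],[0,0,0]],
  [[0,0,0],[0,0,0]],
  [[0,0,0],[0,0,0]],
  [[0,0,0],[0,0,0]],
  [[0,0,0],[0,0,0]],
  [[0,0,0],[0,0,0]],
  [[0,0,0],[0,0,0]],
], claw=-1)

```text
clock: 10.0
tool_pos: [0.5978, -0.0014, 0.0775]
tool_rot: [[-0.996, -0.093, 0.002], [-0.093, 0.996, -0.002], [-0.002, -0.002, -1.0]]
ft_force: [-0.1, -8.3, 7.3]
width: 0.0154
```

Emit:
send_rows([
  [[0,-10,0],[0,0,0]],
  [[0,-15,0],[0,0,0]],
  [[0,-20,0],[0,0,0]],
  [[0,-20,0],[0,0,0]],
  [[0,-20,0],[0,0,0]],
  [[0,-20,0],[0,0,0]],
  [[0,-20,0],[0,0,0]],
  [[0,-20,0],[0,0,0]],
])

```text
clock: 10.67
tool_pos: [0.6122, -0.1449, 0.0775]
tool_rot: [[-0.996, -0.092, 0.004], [-0.092, 0.996, -0.0], [-0.004, -0.001, -1.0]]
ft_force: [5.4, 3.9, 0.7]
width: 0.0148
```

Emit:
send_rows([
  [[0,-20,0],[0,0,0]],
  [[0,-20,0],[0,0,0]],
  [[0,-15,0],[0,0,0]],
  [[0,-10,0],[0,0,0]],
  [[0,-6,0],[0,0,0]],
  [[0,-2,0],[0,0,0]],
  [[0,0,0],[0,0,0]],
  [[0,0,0],[0,0,0]],
])

```text
clock: 11.33
tool_pos: [0.6196, -0.2178, 0.0775]
tool_rot: [[-0.996, -0.092, 0.006], [-0.092, 0.996, -0.002], [-0.006, -0.002, -1.0]]
ft_force: [7.2, -1.3, -1.1]
width: 0.0154
```

Emit:
send_rows([
  [[0,0,0],[0,0,0]],
  [[0,0,0],[0,0,0]],
  [[0,0,0],[0,0,0]],
  [[0,0,0],[0,0,0]],
  [[0,0,-35],[0,0,0]],
  [[0,0,-40],[0,0,0]],
  [[0,0,-40],[0,0,0]],
  [[0,0,-40],[0,0,0]],
], claw=1)

```text
clock: 12.0
tool_pos: [0.6163, -0.2167, 0.2324]
tool_rot: [[-0.996, -0.092, -0.001], [-0.092, 0.996, 0.0], [0.001, 0.001, -1.0]]
ft_force: [0.7, -1.1, -0.0]
width: 0.0853
```

Emit:
send_rows([
  [[6,36,-5],[0,0,0]],
  [[6,36,-5],[0,0,0]],
  [[6,36,-5],[0,0,0]],
  [[6,36,-5],[0,0,0]],
  [[6,36,-5],[0,0,0]],
  [[6,36,-5],[0,0,0]],
  [[0,0,0],[0,0,0]],
])

```text
clock: 12.58
tool_pos: [0.5596, -0.0002, 0.262]
tool_rot: [[-0.995, -0.095, -0.0], [-0.095, 0.995, 0.002], [-0.0, 0.002, -1.0]]
ft_force: [0.2, -0.3, -0.2]
width: 0.0855
```

```bash
cat > c.py <<'E'
from u import *
import sys
st()
W=cams.capture("wrist");P=cams.capture("top");n=sys.argv[1]
cv2.imwrite(f"pics/w{n}.png",cv2.resize(W["img"],(800,600),interpolation=cv2.INTER_CUBIC))
for c,w in((W,True),(P,False)):
    for t,z in(("spring_clamp",.033),("block",.03),("tool_tray",.022)):
        print(t,[(rect(c,r["mask"],z,w),round(r["score"],2),np.round(r["extent"]).tolist())for r in cams.trace(c,t)],[(np.round(onz(c,r["xy"],.008 if t=="spring_clamp" else 0,w)*1000).tolist(),round(r["score"],2))for r in cams.tip_of(c,t)])
    for t,z in(("tray_floor",.008),("hood_handle",.084)):
        print(t,[(np.round(onz(c,r["xy"],z,w)*1000).tolist(),round(r["score"],2))for r in cams.tip_of(c,t)])
E
python3 c.py 4
```

```text
t 12.6 pos [559.6, -0.2, 262.0] yawy 95.4 q [-0.0, 0.24, 1.76, 0.0, 1.14, -1.67] F [0.2, -0.3, -0.2] w 85.5
spring_clamp [((array([576.2, -30.1,  62.6, 121.6]), 76.4), 0.55, [256.0, 198.0, 107.0, 72.0])] [([575.0, -29.0, 8.0], 0.6)]
block [((array([ 408.3, -139. ,   53.7,   94.8]), 106.7), 0.96, [172.0, 42.0, 79.0, 60.0]), ((array([354.8,  29.9,  53. ,  75.9]), 56.6), 0.95, [322.0, 21.0, 77.0, 42.0]), ((array([430.6, 179.9,  58.5,  89.9]), 27.8), 0.84, [441.0, 92.0, 56.0, 78.0]), ((array([452.2, 363.2,  46.4,  86. ]), 89.7), 0.78, [542.0, 137.0, 37.0, 45.0]), ((array([455.4,  12.1,  37.5, 151.2]), 94.0), 0.36, [299.0, 90.0, 140.0, 41.0])] [([408.0, -137.0, 0.0], 0.78), ([346.0, 31.0, 0.0], 0.76), ([426.0, 187.0, 0.0], 0.63), ([447.0, 400.0, 0.0], 0.56)]
tool_tray [((array([ 391.5, -331.3,  122.4,  183.2]), 90.6), 0.58, [52.0, 46.0, 100.0, 92.0])] [([386.0, -336.0, 0.0], 0.89)]
tray_floor [([587.0, -6.0, 8.0], 0.69)]
hood_handle [([625.0, -219.0, 84.0], 0.62), ([562.0, -4.0, 84.0], 0.22)]
spring_clamp [((array([ 584.1, -216.6,  226.9,  255.5]), 95.4), 0.31, [310.0, 182.0, 119.0, 62.0])] [([572.0, -34.0, 8.0], 0.52)]
block [((array([427. , 183.9,  40.5,  87.6]), 27.9), 0.85, [222.0, 223.0, 19.0, 22.0]), ((array([ 403.9, -142.5,   44.9,   88.9]), 108.0), 0.78, [309.0, 231.0, 21.0, 19.0]), ((array([ 588.1, -225.4,  229.1,  236. ]), 96.0), 0.72, [335.0, 184.0, 66.0, 60.0]), ((array([450.9, 389. ,  47.9,  95.6]), 90.7), 0.61, [164.0, 218.0, 28.0, 16.0])] [([422.0, 196.0, 0.0], 0.89), ([413.0, -145.0, 0.0], 0.84), ([454.0, 397.0, 0.0], 0.6)]
tool_tray [((array([ 389.7, -339.1,  121.3,  169.3]), 89.4), 0.56, [362.0, 238.0, 42.0, 34.0])] [([399.0, -338.0, 0.0], 0.65), ([413.0, -139.0, 0.0], 0.39)]
tray_floor [([577.0, 6.0, 8.0], 0.97)]
hood_handle [([626.0, -215.0, 84.0], 0.57)]
```

View pics/w4.png

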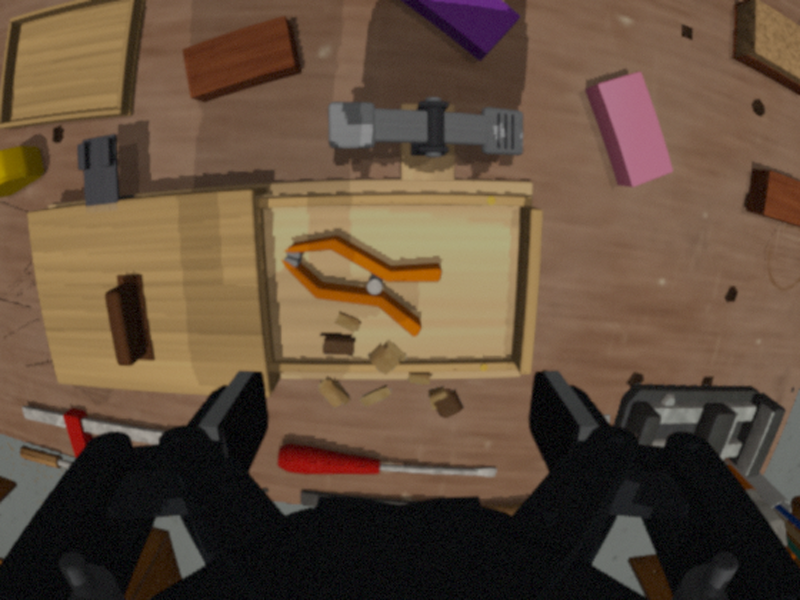

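The clamp lies from about (290,250) to (430,300) in the tray, with its long axis at about 76° world. The catch still stands up and the hood is open.

```bash
python3 -c "
from u import *
plan([.575,-.030,.190],-13.6)"
```

```text
shift(tool mm) [-11.4, -26.0, 71.0] |rows>=1.8 turn [-0.0, 0.0, 1.9] q6->0.23 turn [-0.0, -0.0, -1.241] q6->-2.92
```

Emit:
send_rows([
  [[-6,-13,35],[0,0,0]],
  [[-6,-13,36],[0,0,0]],
  [[0,0,0],[0,0,0.12]],
  [[0,0,0],[0,0,0.12]],
  [[0,0,0],[0,0,0.12]],
  [[0,0,0],[0,0,0.12]],
  [[0,0,0],[0,0,0.12]],
  [[0,0,0],[0,0,0.12]],
])

```text
clock: 14.15
tool_pos: [0.5756, -0.0299, 0.1899]
tool_rot: [[-0.806, 0.592, -0.0], [0.592, 0.806, -0.0], [0.0, -0.0, -1.0]]
ft_force: [0.0, -0.5, 0.0]
width: 0.0859
```

Emit:
send_rows([
  [[0,0,0],[0,0,0.12]],
  [[0,0,0],[0,0,0.12]],
  [[0,0,0],[0,0,0.12]],
  [[0,0,0],[0,0,0.12]],
  [[0,0,0],[0,0,0.12]],
  [[0,0,0],[0,0,0.12]],
  [[0,0,0],[0,0,0.12]],
  [[0,0,0],[0,0,0.12]],
])

```text
clock: 14.82
tool_pos: [0.5756, -0.0299, 0.19]
tool_rot: [[0.023, 1.0, 0.0], [1.0, -0.023, -0.0], [-0.0, 0.0, -1.0]]
ft_force: [0.0, -0.8, -0.3]
width: 0.0851
```

Emit:
send_rows([
  [[0,0,0],[0,0,0.1]],
  [[0,0,0],[0,0,0.12]],
  [[0,0,0],[0,0,0]],
])

```text
clock: 15.07
tool_pos: [0.5756, -0.0299, 0.19]
tool_rot: [[0.24, 0.971, 0.0], [0.971, -0.24, 0.0], [0.0, 0.0, -1.0]]
ft_force: [0.8, 1.0, -0.7]
width: 0.0855
```

```bash
python3 c.py 5 | head -8; python3 -c "
from u import *
plan([.575,-.030,.190],-13.6)"
```

```text
t 15.1 pos [575.6, -29.9, 190.0] yawy -13.9 q [-0.05, 0.34, 1.8, 0.0, 1.0, 0.19] F [0.8, 1.0, -0.7] w 85.5
spring_clamp [((array([578.1, -28.9,  58.3, 121.5]), 75.2), 0.61, [283.0, 193.0, 65.0, 134.0])] [([580.0, -30.0, 8.0], 0.8)]
block [((array([357.3,  26.9,  60.2,  98. ]), 55.7), 0.82, [68.0, 197.0, 52.0, 90.0]), ((array([ 440. , -154.5,   24.5,   44.7]), 107.0), 0.77, [165.0, 321.0, 68.0, 60.0])] [([429.0, 181.0, 0.0], 0.98), ([353.0, 26.0, 0.0], 0.83)]
tool_tray [] []
tray_floor [([584.0, -1.0, 8.0], 0.83)]
hood_handle []
spring_clamp [] [([569.0, -38.0, 8.0], 0.57)]
block [((array([ 409. , -156. ,   46.1,   66.8]), 107.8), 0.7, [317.0, 230.0, 18.0, 19.0]), ((array([426. , 184.2,  45.2,  92.5]), 27.9), 0.65, [221.0, 226.0, 21.0, 27.0])] [([417.0, 192.0, 0.0], 0.89), ([406.0, -137.0, 0.0], 0.57)]
shift(tool mm) [-0.2, -0.5, 0.0] |rows>=0.0 turn [0.0, 0.0, 0.0] q6->0.18 turn [-0.0, 0.0, -3.141] q6->-2.96
```

Emit:
send_rows([
  [[0,2,35],[0,0,0]],
  [[0,0,35],[0,0,0]],
  [[0,0,35],[0,0,0]],
  [[0,0,30],[0,0,0]],
  [[0,0,18],[0,0,0]],
  [[0,0,9],[0,0,0]],
  [[0,0,2],[0,0,0]],
])

```text
clock: 16.55
tool_pos: [0.5765, -0.0304, 0.0243]
tool_rot: [[0.235, 0.972, -0.003], [0.972, -0.235, 0.0], [-0.001, -0.003, -1.0]]
ft_force: [-0.7, 0.8, 0.2]
width: 0.0854
```

Emit:
send_rows([
  [[0,0,0],[0,0,0]],
  [[0,0,0],[0,0,0]],
  [[0,0,0],[0,0,0]],
  [[0,0,0],[0,0,0]],
  [[0,0,0],[0,0,0]],
  [[0,0,0],[0,0,0]],
  [[0,0,0],[0,0,0]],
], claw=-1)

```text
clock: 17.13
tool_pos: [0.5788, -0.0305, 0.0278]
tool_rot: [[0.235, 0.972, 0.003], [0.972, -0.235, -0.0], [0.001, 0.003, -1.0]]
ft_force: [-0.5, 0.7, 5.7]
width: 0.0486
```

Emit:
send_rows([
  [[0,0,-15],[0,0,0]],
  [[0,0,-35],[0,0,0]],
  [[0,0,-40],[0,0,0]],
  [[0,0,-40],[0,0,0]],
  [[0,0,0],[0,0,0]],
])

```text
clock: 17.55
tool_pos: [0.5821, -0.0307, 0.1647]
tool_rot: [[0.235, 0.972, 0.013], [0.972, -0.235, -0.001], [0.002, 0.013, -1.0]]
ft_force: [1.0, -0.3, -0.5]
width: 0.049
```

```bash
python3 -c "
from u import *
st();plan([.39,-.339,.158],0.5)"
```

```text
t 17.6 pos [582.1, -30.7, 164.7] yawy -13.6 q [-0.06, 0.38, 1.81, 0.0, 0.94, 0.18] F [1.0, -0.3, -0.5] w 49.0
shift(tool mm) [-344.9, -114.5, 4.4] |rows>=8.7 turn [0.013, -0.001, -0.246] q6->-0.06 turn [-0.001, -0.019, 2.896] q6->3.08
```

Emit:
send_rows([
  [[-35,-12,0],[0,0,0]],
  [[-35,-12,0],[0,0,0]],
  [[-35,-12,0],[0,0,0]],
  [[-35,-12,0],[0,0,0]],
  [[-35,-12,0],[0,0,0]],
  [[-35,-12,0],[0,0,0]],
  [[-35,-12,0],[0,0,0]],
  [[-35,-12,0],[0,0,0]],
])

```text
clock: 18.22
tool_pos: [0.4176, -0.2815, 0.157]
tool_rot: [[0.235, 0.972, 0.002], [0.972, -0.235, -0.001], [-0.001, 0.002, -1.0]]
ft_force: [0.3, -0.1, -0.3]
width: 0.0485
```

Emit:
send_rows([
  [[-33,-10,0],[0,0,0]],
  [[-32,-8,0],[0,0,0]],
  [[0,0,0],[0,0,-0.12]],
  [[0,0,0],[0,0,-0.12]],
  [[0,0,0],[0,0,0]],
  [[0,0,0],[0,0,0]],
])

```text
clock: 18.72
tool_pos: [0.3858, -0.3392, 0.1566]
tool_rot: [[0.001, 1.0, 0.001], [1.0, -0.001, -0.001], [-0.001, 0.001, -1.0]]
ft_force: [-1.0, 0.7, -0.8]
width: 0.0488
```

```bash
python3 c.py 5 | grep -v block; python3 -c "
from u import *
plan([.39,-.339,.028],0.5)"
```

```text
t 18.7 pos [385.8, -339.2, 156.6] yawy -0.1 q [-0.72, 0.3, 1.96, 0.0, 0.89, -0.72] F [-1.0, 0.7, -0.8] w 48.8
spring_clamp [((array([ 414.2, -187.1,   25.6,   48.5]), 2.7), 0.74, [316.0, 17.0, 63.0, 31.0]), ((array([ 407.4, -383.9,   67.5,  203.7]), 86.4), 0.66, [280.0, 245.0, 158.0, 216.0])] [([385.0, -400.0, 8.0], 0.67)]
tool_tray [((array([ 389.7, -338.3,  120.3,  169.3]), 90.3), 0.71, [283.0, 196.0, 149.0, 192.0]), ((array([ 415.1, -183.4,   26.7,   51.2]), 2.7), 0.21, [316.0, 15.0, 60.0, 31.0]), ((array([ 589.1, -233.6,  221.8,  230.3]), 95.1), 0.2, [475.0, 108.0, 170.0, 215.0])] [([390.0, -338.0, 0.0], 0.98)]
tray_floor []
hood_handle [([464.0, -362.0, 84.0], 0.34)]
spring_clamp [((array([463.1,  13. ,  34.3, 139.1]), 98.2), 0.33, [270.0, 214.0, 42.0, 13.0])] [([399.0, -378.0, 8.0], 0.54)]
tool_tray [((array([465.7,  13.6,  34.1, 139.3]), 99.4), 0.57, [270.0, 212.0, 39.0, 14.0])] [([391.0, -339.0, 0.0], 0.79), ([495.0, -393.0, 0.0], 0.48)]
tray_floor [([593.0, -5.0, 8.0], 0.67)]
hood_handle [([609.0, -223.0, 84.0], 0.94)]
shift(tool mm) [0.0, 4.3, 128.0] |rows>=3.1 turn [0.0, 0.0, -0.006] q6->-0.73 turn [0.0, -0.0, 3.136] q6->2.41
```

View pics/w5.png

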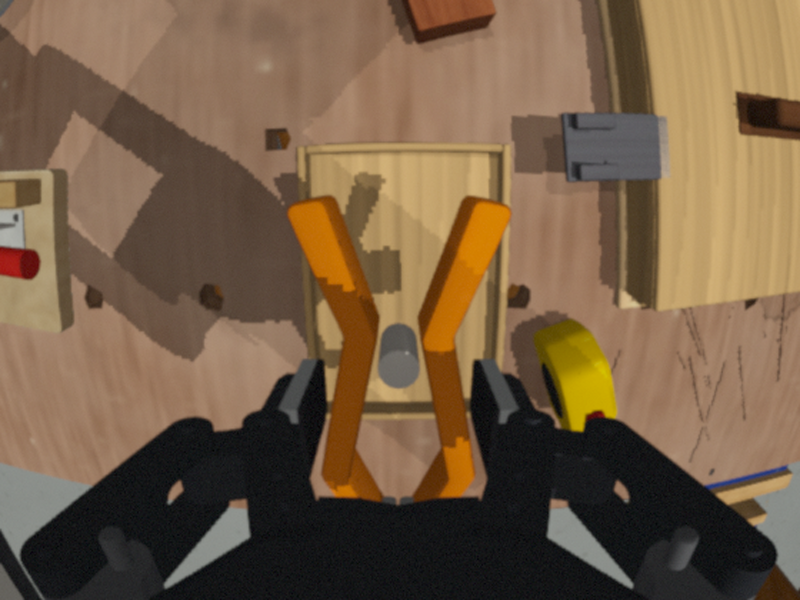

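```bash
python3 -c "
from u import *
W=cams.capture('wrist')
for q in[(318,198),(485,198),(399,385)]: print(np.round(onz(W,(q[0]*.7,q[1]*.7),.159,True)*1000))"
```

```text
[ 365. -277.  159.]
[ 408. -277.  159.]
[ 386. -330.  159.]
```

The clamp hangs level and is centred along the tool tray: its handle tips are at y -277 and the tray centre is at (390,-338). The tape measure at (575,375) in the picture is clear. I lower it in.

Emit:
send_rows([
  [[0,4,30],[0,0,0]],
  [[0,0,35],[0,0,0]],
  [[0,0,30],[0,0,0]],
  [[0,0,20],[0,0,0]],
  [[0,0,10],[0,0,0]],
  [[0,0,4],[0,0,0]],
  [[0,0,1],[0,0,0]],
  [[0,0,0],[0,0,0]],
])

```text
clock: 20.33
tool_pos: [0.3902, -0.3395, 0.0267]
tool_rot: [[-0.003, 1.0, 0.001], [1.0, 0.003, -0.001], [-0.001, 0.001, -1.0]]
ft_force: [-0.7, -0.7, -0.1]
width: 0.0487
```

Emit:
send_rows([
  [[0,0,0],[0,0,0]],
  [[0,0,0],[0,0,0]],
  [[0,0,0],[0,0,0]],
  [[0,0,0],[0,0,0]],
], claw=0.6)

```text
clock: 20.67
tool_pos: [0.39, -0.3393, 0.0267]
tool_rot: [[-0.003, 1.0, 0.001], [1.0, 0.003, -0.001], [-0.001, 0.001, -1.0]]
ft_force: [-0.1, -0.3, -0.3]
width: 0.0682
```

Emit:
send_rows([
  [[0,0,-15],[0,0,0]],
  [[0,0,-30],[0,0,0]],
  [[0,0,-40],[0,0,0]],
  [[0,0,-40],[0,0,0]],
  [[0,0,-40],[0,0,0]],
  [[0,0,0],[0,0,0]],
], claw=1)

```text
clock: 21.17
tool_pos: [0.3927, -0.3417, 0.1987]
tool_rot: [[-0.003, 1.0, 0.009], [1.0, 0.003, -0.008], [-0.008, 0.009, -1.0]]
ft_force: [1.9, -1.0, 0.9]
width: 0.0854
```

```bash
python3 c.py 6; python3 -c "
from u import *
plan([.404,-.144,.18],16.7)"
```

```text
t 21.2 pos [392.7, -341.7, 198.7] yawy 0.2 q [-0.72, 0.25, 1.91, -0.0, 0.97, -0.72] F [1.9, -1.0, 0.9] w 85.4
spring_clamp [((array([ 390. , -338.1,   58.2,  121.7]), 89.0), 0.63, [277.0, 187.0, 63.0, 131.0])] [([395.0, -340.0, 8.0], 0.91)]
block [((array([ 413.4, -174.9,   38.6,   48.7]), 14.6), 0.65, [301.0, 19.0, 56.0, 38.0])] []
tool_tray [((array([ 389.7, -339. ,  121. ,  170. ]), 90.4), 0.94, [274.0, 185.0, 132.0, 175.0])] [([390.0, -339.0, 0.0], 0.88)]
tray_floor [([495.0, -398.0, 8.0], 0.63)]
hood_handle [([621.0, -217.0, 84.0], 0.86)]
spring_clamp [((array([ 407.1, -298.3,   11.6,   36.8]), 68.7), 0.42, [356.0, 236.0, 15.0, 13.0])] [([388.0, -347.0, 8.0], 0.59)]
block [((array([448.4, 387.7,  42.4,  95.5]), 86.6), 0.9, [165.0, 217.0, 26.0, 10.0]), ((array([424.9, 184.5,  43.5,  90.8]), 27.9), 0.86, [223.0, 223.0, 22.0, 27.0]), ((array([346.5,  25.2,  44.9,  87.5]), 57.1), 0.82, [267.0, 245.0, 27.0, 18.0]), ((array([ 405.1, -142.7,   43.7,   90.6]), 109.2), 0.79, [311.0, 231.0, 23.0, 17.0])] [([408.0, -140.0, 0.0], 0.73), ([346.0, 30.0, 0.0], 0.71), ([458.0, 395.0, 0.0], 0.65), ([422.0, 181.0, 0.0], 0.53), ([386.0, -349.0, 0.0], 0.22)]
tool_tray [((array([ 389. , -302.3,   95.7,  119.3]), 179.4), 0.61, [362.0, 236.0, 44.0, 38.0])] [([503.0, -397.0, 0.0], 0.27)]
tray_floor [([584.0, 11.0, 8.0], 0.77)]
hood_handle [([464.0, -32.0, 84.0], 0.22)]
shift(tool mm) [195.0, 14.9, 10.9] |rows>=4.7 turn [-0.0, 0.0, -0.288] q6->-1.01 turn [0.0, 0.0, 2.853] q6->2.13
```

Emit:
send_rows([
  [[38,3,2],[0,0,0]],
  [[39,3,2],[0,0,0]],
  [[39,3,2],[0,0,0]],
  [[39,3,2],[0,0,0]],
  [[39,3,2],[0,0,0]],
  [[0,0,0],[0,0,-0.096]],
  [[0,0,0],[0,0,-0.096]],
  [[0,0,0],[0,0,-0.096]],
])

```text
clock: 22.73
tool_pos: [0.4043, -0.144, 0.1812]
tool_rot: [[-0.294, 0.956, 0.0], [0.956, 0.294, -0.0], [-0.0, 0.0, -1.0]]
ft_force: [0.3, -0.2, 0.4]
width: 0.0855
```

```bash
python3 c.py 7|grep block; python3 -c "
from u import *
plan([.404,-.144,.02],16.7)"
```

```text
block [((array([ 404.7, -141.6,   45.2,   91.9]), 106.5), 0.68, [284.0, 197.0, 47.0, 105.0]), ((array([344.4,  16.5,  51.9,  74.9]), 55.9), 0.62, [269.0, 25.0, 99.0, 50.0])] [([347.0, 31.0, 0.0], 0.94), ([411.0, -143.0, 0.0], 0.8)]
block [((array([ 391.8, -120.9,   48. ,   49.2]), 40.8), 0.68, [307.0, 234.0, 12.0, 14.0]), ((array([346.2,  25.4,  47.3,  93.3]), 55.9), 0.64, [265.0, 246.0, 25.0, 26.0]), ((array([427.1, 183.9,  47. ,  97.4]), 28.2), 0.64, [221.0, 224.0, 20.0, 28.0]), ((array([450.9, 388.5,  47.9,  95. ]), 90.7), 0.61, [166.0, 216.0, 23.0, 15.0])] [([344.0, 17.0, 0.0], 0.69), ([408.0, -147.0, 0.0], 0.61), ([423.0, 179.0, 0.0], 0.53)]
shift(tool mm) [0.9, 0.2, 161.0] |rows>=3.9 turn [-0.0, -0.0, -0.001] q6->-0.64 turn [-0.0, 0.0, 3.141] q6->2.50
```

View pics/w7.png

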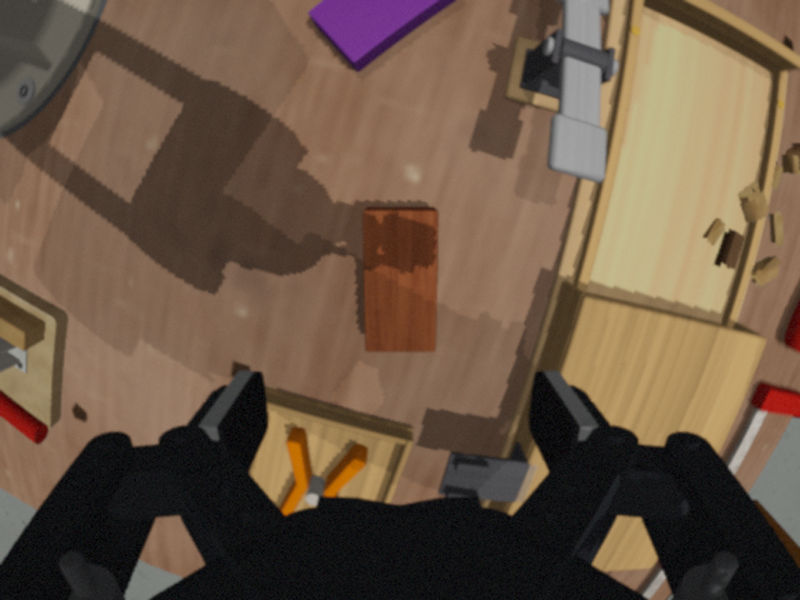

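Red-brown block (401,278), square to the jaws; the clamp lies in the tool tray at (315,480). I grasp the block.

Emit:
send_rows([
  [[2,0,35],[0,0,0]],
  [[0,0,35],[0,0,0]],
  [[0,0,35],[0,0,0]],
  [[0,0,30],[0,0,0]],
  [[0,0,16],[0,0,0]],
  [[0,0,8],[0,0,0]],
  [[0,0,2],[0,0,0]],
  [[0,0,0],[0,0,0]],
])

```text
clock: 24.3
tool_pos: [0.4036, -0.1431, 0.02]
tool_rot: [[-0.287, 0.958, -0.0], [0.958, 0.287, 0.0], [0.0, -0.0, -1.0]]
ft_force: [-1.1, -0.1, 0.5]
width: 0.0856
```

Emit:
send_rows([
  [[0,0,0],[0,0,0]],
  [[0,0,0],[0,0,0]],
  [[0,0,0],[0,0,0]],
  [[0,0,0],[0,0,0]],
  [[0,0,0],[0,0,0]],
  [[0,0,0],[0,0,0]],
  [[0,0,0],[0,0,0]],
], claw=-1)

```text
clock: 24.88
tool_pos: [0.4043, -0.1433, 0.0211]
tool_rot: [[-0.287, 0.958, 0.002], [0.958, 0.287, -0.001], [-0.001, 0.002, -1.0]]
ft_force: [-2.2, 0.5, 12.4]
width: 0.0442
```

Emit:
send_rows([
  [[0,0,-15],[0,0,0]],
  [[0,0,-35],[0,0,0]],
  [[0,0,-40],[0,0,0]],
  [[0,0,-40],[0,0,0]],
  [[0,0,0],[0,0,0]],
])

```text
clock: 25.3
tool_pos: [0.4072, -0.1443, 0.1568]
tool_rot: [[-0.287, 0.958, 0.01], [0.958, 0.287, -0.004], [-0.006, 0.009, -1.0]]
ft_force: [2.3, -1.9, 0.3]
width: 0.044
```

```bash
cat > box.py <<'E'
from u import *
import sys
O=np.array([.584,-.004]);a=np.radians(5.6)
x,y,z=[float(v)/1000 for v in sys.argv[1:4]]
w=O+x*np.array([np.cos(a),np.sin(a)])+y*np.array([-np.sin(a),np.cos(a)])
st();print(w.round(4));plan([*w,z],5.6)
E
python3 box.py 0 -50 150
```

```text
t 25.3 pos [407.2, -144.3, 156.8] yawy 16.7 q [-0.34, 0.17, 2.13, -0.0, 0.83, -0.64] F [2.3, -1.9, 0.3] w 44.0
[ 0.5889 -0.0538]
shift(tool mm) [34.7, 200.0, 8.3] |rows>=4.9 turn [0.009, 0.006, 0.193] q6->-0.44 turn [-0.008, 0.014, -2.948] q6->-3.58
```

Emit:
send_rows([
  [[6,33,0],[0,0,0]],
  [[6,33,0],[0,0,0]],
  [[6,33,0],[0,0,0]],
  [[6,33,0],[0,0,0]],
  [[6,34,0],[0,0,0]],
  [[4,34,0],[0,0,0.097]],
  [[0,0,0],[0,0,0.097]],
  [[0,0,0],[0,0,0]],
])

```text
clock: 25.97
tool_pos: [0.5865, -0.0521, 0.1498]
tool_rot: [[-0.094, 0.996, 0.0], [0.996, 0.094, -0.0], [-0.0, 0.0, -1.0]]
ft_force: [0.5, -0.6, -2.1]
width: 0.044
```

```bash
python3 box.py 0 -50 30; python3 c.py 8 | egrep 'tray_floor|clamp'
```

```text
t 26.0 pos [586.5, -52.1, 149.8] yawy 5.4 q [-0.09, 0.41, 1.8, 0.0, 0.93, -0.19] F [0.5, -0.6, -2.1] w 44.0
[ 0.5889 -0.0538]
shift(tool mm) [-1.8, 2.2, 119.8] |rows>=2.9 turn [0.0, 0.0, -0.003] q6->-0.19 turn [0.0, -0.001, 3.138] q6->2.95
spring_clamp [((array([ 420.7, -317.2,    6.2,   30.6]), 54.3), 0.61, [126.0, 402.0, 7.0, 10.0])] [([395.0, -330.0, 8.0], 0.57)]
tray_floor [([585.0, -3.0, 8.0], 0.91)]
spring_clamp [((array([ 390. , -336.8,   54.6,  123.5]), 90.7), 0.78, [366.0, 235.0, 37.0, 16.0])] [([394.0, -349.0, 8.0], 0.79)]
tray_floor [([588.0, -8.0, 8.0], 0.83)]
```

View pics/w8.png

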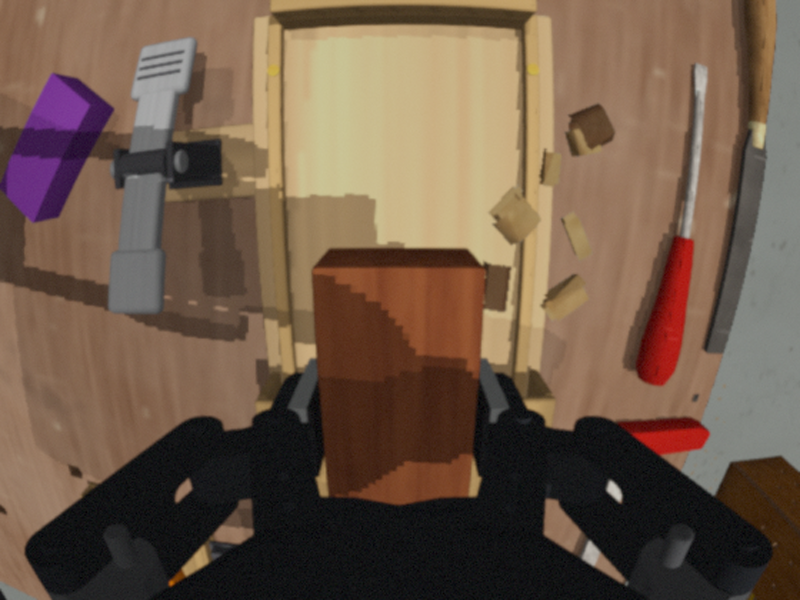

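The held block is level and parallel to the tray, whose inner edges are at x≈285 and 520, so it is centred. I lower and release it.

Emit:
send_rows([
  [[0,2,35],[0,0,0]],
  [[0,0,35],[0,0,0]],
  [[0,0,25],[0,0,0]],
  [[0,0,14],[0,0,0]],
  [[0,0,8],[0,0,0]],
  [[0,0,2],[0,0,0]],
  [[0,0,1],[0,0,0]],
  [[0,0,0],[0,0,0]],
])

```text
clock: 27.53
tool_pos: [0.5881, -0.0529, 0.0308]
tool_rot: [[-0.097, 0.995, 0.001], [0.995, 0.097, -0.0], [-0.0, 0.001, -1.0]]
ft_force: [0.7, -0.7, 0.3]
width: 0.0438
```

Emit:
send_rows([
  [[0,0,0],[0,0,0]],
  [[0,0,0],[0,0,0]],
  [[0,0,0],[0,0,0]],
  [[0,0,0],[0,0,0]],
], claw=0.6)

```text
clock: 27.87
tool_pos: [0.5878, -0.0529, 0.0306]
tool_rot: [[-0.097, 0.995, 0.001], [0.995, 0.097, -0.0], [-0.0, 0.001, -1.0]]
ft_force: [0.1, 0.1, 1.0]
width: 0.0682
```

Emit:
send_rows([
  [[0,0,-15],[0,0,0]],
  [[0,0,-30],[0,0,0]],
  [[0,0,-40],[0,0,0]],
  [[0,0,-40],[0,0,0]],
  [[0,0,-20],[0,0,0]],
  [[0,0,0],[0,0,0]],
], claw=1)

```text
clock: 28.37
tool_pos: [0.5904, -0.0532, 0.1807]
tool_rot: [[-0.097, 0.995, 0.009], [0.995, 0.097, -0.001], [-0.002, 0.009, -1.0]]
ft_force: [1.0, -0.4, -0.2]
width: 0.0856
```

```bash
python3 c.py 9 | egrep 'block'; python3 -c "
from u import *
plan([.4505,.386,.18],0.3)"
```

```text
block [((array([588.1, -53.1,  46.3,  93.9]), 95.5), 0.84, [278.0, 199.0, 51.0, 104.0]), ((array([356.8,  25.3,  61.8,  96.9]), 55.7), 0.65, [55.0, 102.0, 75.0, 99.0]), ((array([ 368.5, -379.6,   33.5,   70.8]), 64.6), 0.6, [117.0, 390.0, 51.0, 56.0])] [([347.0, 27.0, 0.0], 0.97), ([592.0, -55.0, 0.0], 0.93)]
block [((array([448.5, 387.8,  49.9,  95.8]), 87.5), 0.73, [166.0, 218.0, 26.0, 17.0]), ((array([425.2, 182.1,  45.2,  95.9]), 28.1), 0.58, [222.0, 225.0, 21.0, 29.0])] [([423.0, 188.0, 0.0], 0.77), ([460.0, 387.0, 0.0], 0.58), ([583.0, 13.0, 0.0], 0.41)]
shift(tool mm) [450.1, -93.7, -5.0] |rows>=11.0 turn [0.0, -0.0, 0.092] q6->-0.10 turn [0.0, 0.0, -3.05] q6->-3.24
```

Emit:
send_rows([
  [[38,-8,0],[0,0,0]],
  [[38,-8,0],[0,0,0]],
  [[38,-8,0],[0,0,0]],
  [[38,-8,0],[0,0,0]],
  [[38,-8,0],[0,0,0]],
  [[38,-8,0],[0,0,0]],
  [[38,-8,0],[0,0,0]],
  [[38,-8,0],[0,0,0]],
])

```text
clock: 29.93
tool_pos: [0.4934, 0.2452, 0.1752]
tool_rot: [[-0.097, 0.995, 0.0], [0.995, 0.097, 0.0], [0.0, 0.001, -1.0]]
ft_force: [0.6, 0.8, 0.0]
width: 0.0851
```

Emit:
send_rows([
  [[38,-8,0],[0,0,0]],
  [[38,-8,0],[0,0,0]],
  [[38,-8,0],[0,0,0]],
  [[30,-6,0],[0,0,0]],
  [[0,0,0],[0,0,0.092]],
  [[0,0,0],[0,0,0]],
  [[0,0,0],[0,0,0]],
])

```text
clock: 30.52
tool_pos: [0.4501, 0.3839, 0.1748]
tool_rot: [[-0.008, 1.0, -0.0], [1.0, 0.008, -0.001], [-0.001, -0.0, -1.0]]
ft_force: [-0.4, -0.1, 0.6]
width: 0.0856
```

```bash
python3 c.py 10 | egrep 'block'; python3 -c "
from u import *
st();plan([.4505,.386,.023],0.3)"
```

```text
block [((array([441.9, 226.5,  28.6,  45.1]), 26.4), 0.92, [271.0, 342.0, 49.0, 15.0]), ((array([450.8, 393.4,  46.2,  91.3]), 89.7), 0.89, [283.0, 187.0, 58.0, 105.0])] [([452.0, 393.0, 0.0], 0.88), ([430.0, 179.0, 0.0], 0.67)]
block [((array([348.2,  23.2,  44.7,  87.1]), 54.0), 0.83, [266.0, 246.0, 25.0, 24.0]), ((array([425.9, 184.3,  45.4,  92.6]), 27.9), 0.66, [220.0, 224.0, 22.0, 26.0]), ((array([585.6, -56.1,  54.1,  94.4]), 96.1), 0.61, [287.0, 182.0, 24.0, 19.0]), ((array([447.6, 361.8,  47.4,  49.2]), 2.7), 0.51, [172.0, 218.0, 15.0, 13.0])] [([603.0, -52.0, 0.0], 0.75), ([353.0, 22.0, 0.0], 0.75), ([432.0, 187.0, 0.0], 0.69), ([448.0, 397.0, 0.0], 0.63)]
t 31.4 pos [450.4, 384.0, 174.9] yawy 0.3 q [0.7, 0.38, 1.77, 0.0, 0.98, 0.7] F [0.8, -0.2, -0.5] w 85.3
shift(tool mm) [2.1, 0.2, 151.9] |rows>=3.6 turn [-0.0, 0.0, -0.0] q6->0.70 turn [0.0, 0.0, 3.141] q6->3.84
```

View pics/w10.png

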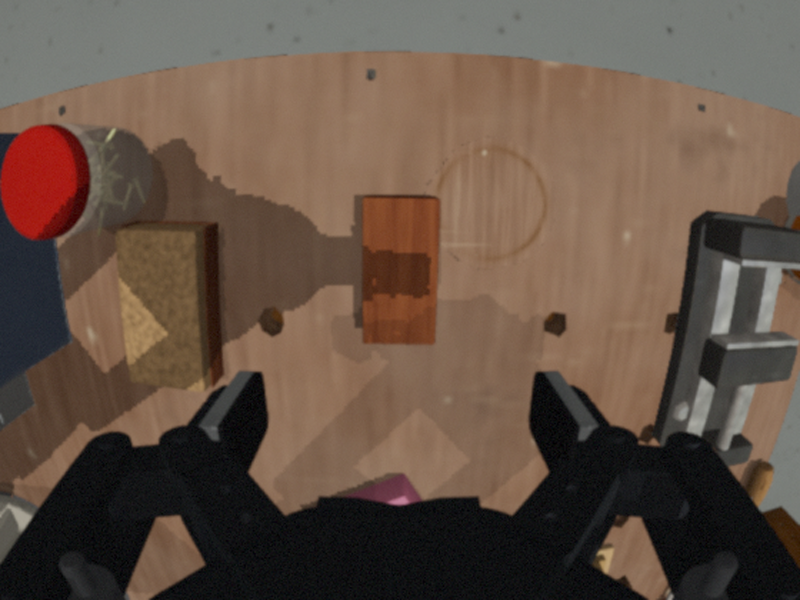

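Block at (400,270), world (451,393). The cork block at (170,305) is well clear. I grasp it.

Emit:
send_rows([
  [[9,0,35],[0,0,0]],
  [[0,0,35],[0,0,0]],
  [[0,0,35],[0,0,0]],
  [[0,0,25],[0,0,0]],
  [[0,0,14],[0,0,0]],
  [[0,0,6],[0,0,0]],
  [[0,0,2],[0,0,0]],
  [[0,0,0],[0,0,0]],
])

```text
clock: 32.08
tool_pos: [0.4506, 0.3931, 0.0232]
tool_rot: [[-0.005, 1.0, 0.0], [1.0, 0.005, 0.0], [0.0, 0.0, -1.0]]
ft_force: [0.2, 0.4, -0.5]
width: 0.0853
```

Emit:
send_rows([
  [[0,0,0],[0,0,0]],
  [[0,0,0],[0,0,0]],
  [[0,0,0],[0,0,0]],
  [[0,0,0],[0,0,0]],
  [[0,0,0],[0,0,0]],
  [[0,0,0],[0,0,0]],
  [[0,0,0],[0,0,0]],
], claw=-1)

```text
clock: 32.67
tool_pos: [0.4511, 0.3935, 0.0243]
tool_rot: [[-0.005, 1.0, 0.002], [1.0, 0.005, 0.001], [0.001, 0.002, -1.0]]
ft_force: [-0.4, -1.2, 7.5]
width: 0.0438
```

Emit:
send_rows([
  [[0,0,-15],[0,0,0]],
  [[0,0,-35],[0,0,0]],
  [[0,0,-40],[0,0,0]],
  [[0,0,-40],[0,0,0]],
  [[0,0,0],[0,0,0]],
])

```text
clock: 33.08
tool_pos: [0.4537, 0.3958, 0.1611]
tool_rot: [[-0.005, 1.0, 0.009], [1.0, 0.005, 0.008], [0.008, 0.009, -1.0]]
ft_force: [1.6, 1.7, 0.1]
width: 0.0437
```

```bash
python3 box.py 0 52 150
```

```text
t 33.1 pos [453.7, 395.8, 161.1] yawy 0.3 q [0.71, 0.41, 1.77, -0.0, 0.95, 0.71] F [1.6, 1.7, 0.1] w 43.7
[0.5789 0.0478]
shift(tool mm) [-348.7, 123.4, 9.6] |rows>=8.9 turn [0.009, -0.007, -0.093] q6->0.62 turn [-0.011, -0.014, 3.049] q6->3.76
```

Emit:
send_rows([
  [[-35,12,0],[0,0,0]],
  [[-35,12,0],[0,0,0]],
  [[-35,12,0],[0,0,0]],
  [[-35,12,0],[0,0,0]],
  [[-35,12,0],[0,0,0]],
  [[-35,12,0],[0,0,0]],
  [[-35,12,0],[0,0,0]],
  [[-35,12,0],[0,0,0]],
])

```text
clock: 33.75
tool_pos: [0.5481, 0.1116, 0.1534]
tool_rot: [[-0.005, 1.0, 0.001], [1.0, 0.005, 0.0], [0.0, 0.001, -1.0]]
ft_force: [0.6, 0.1, -0.7]
width: 0.044
```

Emit:
send_rows([
  [[-35,14,0],[0,0,0]],
  [[-35,14,0],[0,0,0]],
  [[0,0,0],[0,0,-0.093]],
  [[0,0,0],[0,0,0]],
  [[0,0,0],[0,0,0]],
])

```text
clock: 34.17
tool_pos: [0.5759, 0.0434, 0.153]
tool_rot: [[-0.095, 0.996, -0.0], [0.996, 0.095, 0.0], [0.0, -0.0, -1.0]]
ft_force: [-0.6, 0.3, -0.9]
width: 0.0437
```

```bash
python3 box.py 0 50 32;python3 c.py 11 | egrep 'block|floor'
```

```text
t 34.2 pos [575.9, 43.4, 153.0] yawy 5.4 q [0.07, 0.39, 1.82, 0.0, 0.93, -0.02] F [-0.6, 0.3, -0.9] w 43.7
[0.5791 0.0458]
shift(tool mm) [2.0, 3.5, 121.0] |rows>=2.9 turn [-0.0, -0.0, -0.003] q6->-0.03 turn [-0.0, 0.0, 3.139] q6->3.12
block [((array([438.8,   2.8,  40. , 160.6]), 85.5), 0.6, [122.0, 230.0, 44.0, 158.0]), ((array([357.2,  31.4,  56.3, 104.6]), 55.4), 0.58, [52.0, 200.0, 65.0, 99.0]), ((array([432.3, 182. ,  55.7,  94. ]), 27.9), 0.57, [124.0, 38.0, 109.0, 70.0]), ((array([581.7, -15.2,  94.2, 172. ]), 94.8), 0.56, [284.0, 265.0, 117.0, 178.0])] [([582.0, -13.0, 0.0], 0.82), ([430.0, 185.0, 0.0], 0.72), ([350.0, 28.0, 0.0], 0.64)]
tray_floor []
block [((array([435.8, 187.6,  46.9,  75.1]), 30.1), 0.72, [217.0, 221.0, 13.0, 26.0]), ((array([587.5, -64.2,  49.2,  70.4]), 90.8), 0.66, [289.0, 182.0, 18.0, 14.0]), ((array([ 386.9, -337.4,  120.3,  170.7]), 90.7), 0.55, [362.0, 237.0, 42.0, 38.0])] [([597.0, -52.0, 0.0], 0.82), ([424.0, 193.0, 0.0], 0.64), ([621.0, 49.0, 0.0], 0.36)]
tray_floor [([582.0, -1.0, 8.0], 0.81), ([480.0, -47.0, 8.0], 0.2)]
```

View pics/w11.png

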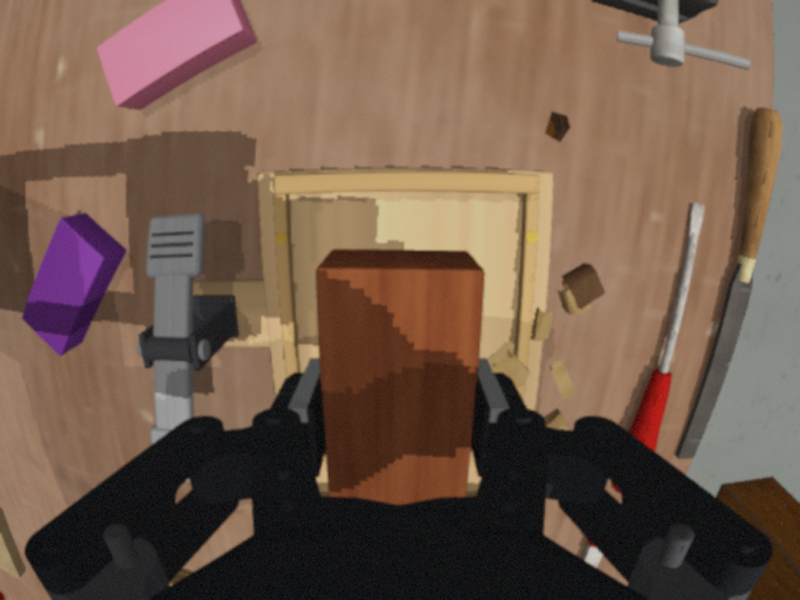

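The second block is level and parallel over the tray's other half, with the end wall at row 182 beyond it. I lower it.

Emit:
send_rows([
  [[2,3,35],[0,0,0]],
  [[0,0,35],[0,0,0]],
  [[0,0,25],[0,0,0]],
  [[0,0,13],[0,0,0]],
  [[0,0,8],[0,0,0]],
  [[0,0,2],[0,0,0]],
  [[0,0,1],[0,0,0]],
  [[0,0,0],[0,0,0]],
])

```text
clock: 35.73
tool_pos: [0.5799, 0.0459, 0.0351]
tool_rot: [[-0.098, 0.995, 0.002], [0.995, 0.098, 0.0], [-0.0, 0.002, -1.0]]
ft_force: [-0.2, -0.9, -0.0]
width: 0.0441
```

Emit:
send_rows([
  [[0,0,0],[0,0,0]],
  [[0,0,0],[0,0,0]],
  [[0,0,0],[0,0,0]],
  [[0,0,0],[0,0,0]],
], claw=0.6)

```text
clock: 36.07
tool_pos: [0.5793, 0.0458, 0.0346]
tool_rot: [[-0.098, 0.995, 0.001], [0.995, 0.098, 0.0], [-0.0, 0.001, -1.0]]
ft_force: [-0.0, 0.0, 0.0]
width: 0.0682
```

Emit:
send_rows([
  [[0,0,-15],[0,0,0]],
  [[0,0,-30],[0,0,0]],
  [[0,0,-40],[0,0,0]],
  [[0,0,-40],[0,0,0]],
  [[0,0,-40],[0,0,0]],
  [[0,0,-40],[0,0,0]],
  [[0,0,0],[0,0,0]],
  [[0,0,0],[0,0,0]],
], claw=1)

```text
clock: 36.73
tool_pos: [0.5804, 0.0459, 0.242]
tool_rot: [[-0.098, 0.995, 0.006], [0.995, 0.098, 0.0], [-0.0, 0.006, -1.0]]
ft_force: [0.4, 0.1, 0.5]
width: 0.0856
```

```bash
python3 c.py 12 | egrep 'block|clamp|handle'; python3 -c "
from u import *
plan([.621,-.218,.2],95.5)"
```

```text
spring_clamp [((array([ 382.6, -286. ,   26.2,   76.7]), 99.8), 0.72, [133.0, 382.0, 19.0, 34.0]), ((array([549.6, -37.7, 258.6, 297.7]), 95.6), 0.22, [243.0, 237.0, 223.0, 235.0])] [([394.0, -329.0, 8.0], 0.6)]
block [((array([431.6, 182.3,  53.5,  94.2]), 28.7), 0.84, [156.0, 50.0, 84.0, 66.0]), ((array([355. ,  29.9,  54.8, 101.1]), 56.4), 0.77, [89.0, 182.0, 60.0, 83.0]), ((array([588. , -51.4,  46.3, 100.6]), 95.6), 0.76, [278.0, 270.0, 38.0, 78.0]), ((array([574.8,  55.9,  47.8,  92.3]), 93.9), 0.58, [276.0, 174.0, 44.0, 89.0])] [([435.0, 184.0, 0.0], 0.79), ([578.0, 55.0, 0.0], 0.69), ([592.0, -56.0, 0.0], 0.57)]
hood_handle [([577.0, 72.0, 84.0], 0.44)]
spring_clamp [((array([ 389. , -339.9,   45. ,  116.9]), 88.1), 0.79, [365.0, 236.0, 34.0, 13.0])] [([387.0, -349.0, 8.0], 0.48)]
block [((array([437.2, 189.4,  45.7,  69.2]), 24.9), 0.74, [220.0, 222.0, 16.0, 20.0]), ((array([587.5, -64.2,  49.2,  70.4]), 90.8), 0.54, [289.0, 180.0, 18.0, 17.0]), ((array([471.1, -43.1,  18.3,  25.9]), 0.7), 0.29, [284.0, 214.0, 5.0, 8.0])] [([421.0, 201.0, 0.0], 0.7), ([597.0, -41.0, 0.0], 0.58)]
hood_handle []
shift(tool mm) [-266.7, 16.1, 39.0] |rows>=6.5 turn [0.0, 0.0, -1.569] q6->-1.59 turn [0.0, -0.0, 1.573] q6->1.55
```

View pics/w12.png

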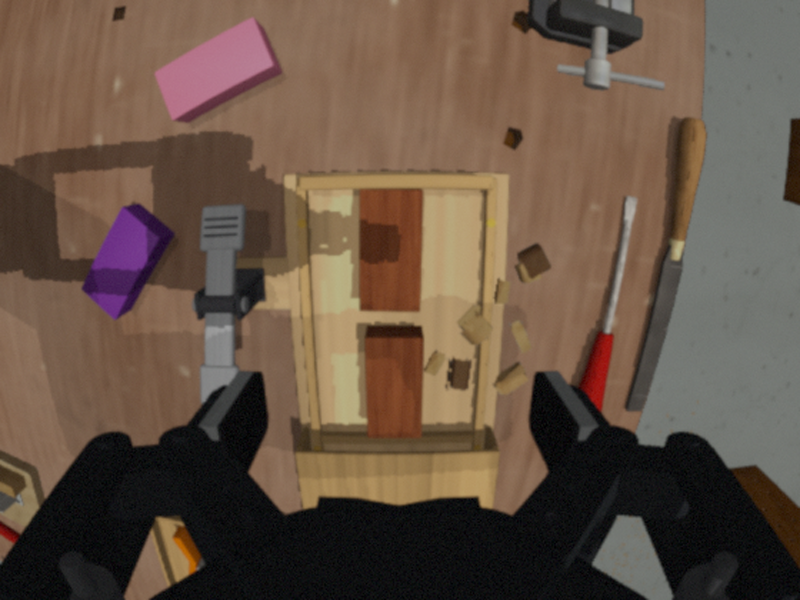

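Both blocks lie flat in the tray at (390,250) and (394,380). The second sits nearer the end wall than I placed it, at about y +57 mm, still within limits. The clamp is in its tray. Now to the hood handle.

Emit:
send_rows([
  [[-38,2,0],[0,0,0]],
  [[-38,2,0],[0,0,0]],
  [[-38,2,0],[0,0,0]],
  [[-38,2,0],[0,0,0]],
  [[-38,2,0],[0,0,0]],
  [[-38,3,0],[0,0,0]],
  [[-39,3,0],[0,0,0]],
  [[0,0,0],[0,0,-0.12]],
])

```text
clock: 38.3
tool_pos: [0.6217, -0.2248, 0.239]
tool_rot: [[-0.211, 0.977, 0.002], [0.977, 0.211, -0.003], [-0.003, 0.001, -1.0]]
ft_force: [-0.9, 1.2, 0.6]
width: 0.0857
```

Emit:
send_rows([
  [[0,0,0],[0,0,-0.12]],
  [[0,0,0],[0,0,-0.12]],
  [[0,0,0],[0,0,-0.12]],
  [[0,0,0],[0,0,-0.12]],
  [[0,0,0],[0,0,-0.12]],
  [[0,0,0],[0,0,-0.12]],
  [[0,0,0],[0,0,-0.12]],
  [[0,0,0],[0,0,-0.12]],
])

```text
clock: 38.97
tool_pos: [0.6209, -0.2183, 0.239]
tool_rot: [[-0.926, 0.377, -0.0], [0.377, 0.926, 0.0], [0.0, 0.0, -1.0]]
ft_force: [0.2, 0.4, -0.2]
width: 0.0857
```

Emit:
send_rows([
  [[0,0,0],[0,0,-0.12]],
  [[0,0,0],[0,0,-0.12]],
  [[0,0,0],[0,0,-0.12]],
  [[0,0,0],[0,0,-0.12]],
  [[0,0,20],[0,0,0]],
  [[0,0,20],[0,0,0]],
  [[0,0,0],[0,0,0]],
])

```text
clock: 39.55
tool_pos: [0.6189, -0.2176, 0.1953]
tool_rot: [[-0.996, -0.087, -0.005], [-0.087, 0.996, 0.002], [0.005, 0.002, -1.0]]
ft_force: [-1.1, -0.6, -0.3]
width: 0.0853
```

```bash
python3 c.py 13 | egrep 'handle|block'; python3 -c "
from u import *
st();plan([.620,-.218,.078],95.5)"
```

```text
block [((array([381.6,  38.5,  32.5,  84.1]), 111.9), 0.92, [521.0, 15.0, 45.0, 30.0]), ((array([587.6, -49.8,  48.5,  94.1]), 95.2), 0.88, [447.0, 181.0, 77.0, 46.0]), ((array([575.3,  52.8,  48.8, 115.8]), 94.2), 0.59, [521.0, 179.0, 66.0, 48.0])] [([576.0, 68.0, 0.0], 0.95), ([592.0, -44.0, 0.0], 0.77)]
hood_handle [([619.0, -217.0, 84.0], 0.76)]
block [((array([574.5,  57.9,  49.1,  85.3]), 90.8), 0.76, [256.0, 187.0, 22.0, 14.0]), ((array([587.3, -54.9,  49.2,  88.9]), 90.8), 0.56, [287.0, 183.0, 25.0, 15.0]), ((array([456.9, 201.7,  15.7,  30.8]), 136.6), 0.38, [217.0, 216.0, 10.0, 7.0])] [([580.0, 61.0, 0.0], 0.86), ([599.0, -47.0, 0.0], 0.51), ([421.0, 187.0, 0.0], 0.46)]
hood_handle [([288.0, 357.0, 84.0], 0.66)]
t 40.5 pos [620.9, -218.3, 198.9] yawy 95.0 q [-0.34, 0.45, 1.6, 0.0, 1.09, -2.0] F [0.5, 1.0, 0.0] w 85.0
shift(tool mm) [0.9, 0.4, 120.9] |rows>=2.9 turn [0.0, -0.0, -0.009] q6->-2.01 turn [-0.0, -0.0, 3.133] q6->1.13
```

Emit:
send_rows([
  [[0,0,35],[0,0,-0.009]],
  [[0,0,35],[0,0,0]],
  [[0,0,30],[0,0,0]],
  [[0,0,15],[0,0,0]],
  [[0,0,6],[0,0,0]],
  [[0,0,0],[0,0,0]],
])

```text
clock: 40.95
tool_pos: [0.6201, -0.2181, 0.0764]
tool_rot: [[-0.995, -0.096, -0.003], [-0.096, 0.995, 0.001], [0.002, 0.001, -1.0]]
ft_force: [0.0, 0.3, -0.5]
width: 0.0855
```

Emit:
send_rows([
  [[0,0,0],[0,0,0]],
  [[0,0,0],[0,0,0]],
  [[0,0,0],[0,0,0]],
  [[0,0,0],[0,0,0]],
  [[0,0,0],[0,0,0]],
  [[0,0,0],[0,0,0]],
  [[0,0,0],[0,0,0]],
  [[0,0,0],[0,0,0]],
], claw=-1)

```text
clock: 41.62
tool_pos: [0.6213, -0.2183, 0.0788]
tool_rot: [[-0.995, -0.096, 0.001], [-0.096, 0.995, -0.0], [-0.001, -0.0, -1.0]]
ft_force: [-1.5, 1.1, 6.2]
width: 0.0147
```

Emit:
send_rows([
  [[0,10,0],[0,0,0]],
  [[0,15,0],[0,0,0]],
  [[0,20,0],[0,0,0]],
  [[0,20,0],[0,0,0]],
  [[0,20,0],[0,0,0]],
  [[0,20,0],[0,0,0]],
  [[0,20,0],[0,0,0]],
  [[0,20,0],[0,0,0]],
])

```text
clock: 42.28
tool_pos: [0.6066, -0.0735, 0.0788]
tool_rot: [[-0.995, -0.096, -0.0], [-0.096, 0.995, -0.001], [0.0, -0.001, -1.0]]
ft_force: [-3.3, -2.9, 7.8]
width: 0.0148
```

Emit:
send_rows([
  [[0,20,0],[0,0,0]],
  [[0,20,0],[0,0,0]],
  [[0,15,0],[0,0,0]],
  [[0,8,0],[0,0,0]],
  [[0,6,0],[0,0,0]],
  [[0,4,0],[0,0,0]],
  [[0,2,0],[0,0,0]],
  [[0,0,0],[0,0,0]],
])

```text
clock: 42.95
tool_pos: [0.5994, -0.0012, 0.0788]
tool_rot: [[-0.995, -0.098, -0.0], [-0.098, 0.995, -0.004], [0.001, -0.004, -1.0]]
ft_force: [-4.5, -14.9, 10.1]
width: 0.0154
```

Emit:
send_rows([
  [[0,0,0],[0,0,0]],
  [[0,0,0],[0,0,0]],
  [[0,0,0],[0,0,0]],
  [[0,0,0],[0,0,0]],
  [[0,0,-35],[0,0,0]],
  [[0,0,-40],[0,0,0]],
  [[0,0,-40],[0,0,0]],
  [[0,0,0],[0,0,0]],
], claw=1)

```text
clock: 43.62
tool_pos: [0.604, 0.0009, 0.2007]
tool_rot: [[-0.995, -0.096, 0.011], [-0.096, 0.995, 0.0], [-0.011, -0.001, -1.0]]
ft_force: [1.2, -0.0, 1.4]
width: 0.0856
```

Emit:
send_rows([
  [[35,-7,0],[0,0,0]],
  [[35,-7,0],[0,0,0]],
  [[35,-7,0],[0,0,0]],
  [[35,-8,0],[0,0,0]],
  [[0,0,0],[0,0,0]],
  [[0,0,0],[0,0,0]],
  [[0,0,0],[0,0,0]],
  [[0,0,0],[0,0,0]],
], claw=-1)

```text
clock: 44.28
tool_pos: [0.4646, -0.0415, 0.1932]
tool_rot: [[-0.995, -0.096, 0.001], [-0.096, 0.995, 0.0], [-0.001, -0.0, -1.0]]
ft_force: [0.1, 0.5, -0.2]
width: -0.0003
```

```bash
python3 b.py 14
```

```text
t 44.3 pos [464.6, -41.5, 193.2] yawy 95.5 q [-0.09, 0.18, 2.02, 0.0, 0.94, -1.76] F [0.1, 0.5, -0.2] w -0.3
hood_handle W []
hood_handle P [([276.0, 178.0], 0.86, [587.0, -14.0, 84.0])]
hood_handle S [([318.0, 188.0], 0.73, [607.0, 9.0, 84.0])]
catch_tail W [([405.0, 199.0], 0.73, [446.0, 61.0, 71.0])]
catch_tail P [([250.0, 216.0], 0.46, [450.0, 77.0, 71.0])]
catch_tail S [([271.0, 198.0], 0.74, [448.0, 47.0, 71.0])]
catch_nose W [([284.0, 212.0], 0.96, [467.0, -37.0, 71.0]), ([31.0, 104.0], 0.7, [387.0, -278.0, 71.0])]
catch_nose P [([283.0, 210.0], 0.66, [473.0, -39.0, 71.0])]
catch_nose S [([310.0, 212.0], 0.63, [525.0, -79.0, 71.0]), ([287.0, 204.0], 0.48, [478.0, -10.0, 71.0])]
block [(array([425.9, 182.4,  45.3,  90.9]), 28.1)]
block [(array([427.2, 176.4,  62.9,  99.3]), 27.9), (array([349.3,  25. ,  50.3,  89.4]), 56.4)]
```

View pics/w14.png

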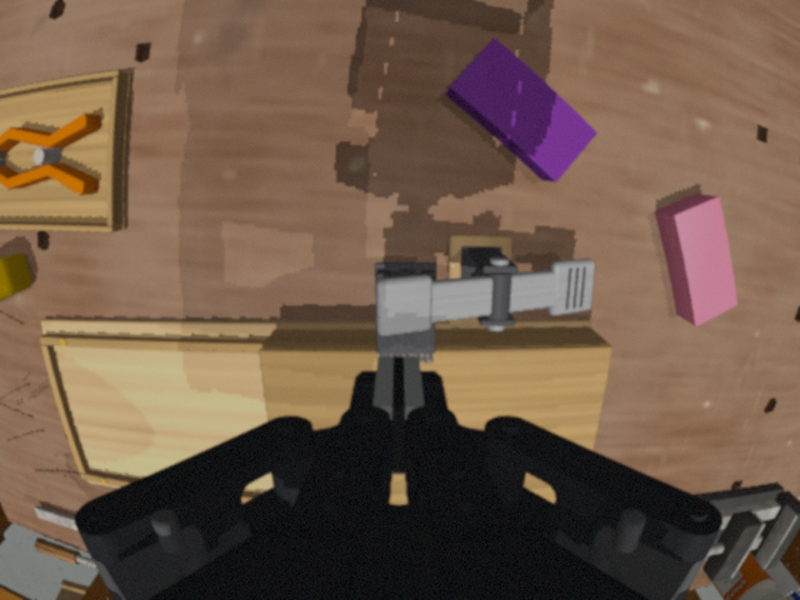

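The hood is home and the nose pad is at (404,305), right under the closed jaws. I press it.

Emit:
send_rows([
  [[3,-1,30],[0,0,0]],
  [[0,0,30],[0,0,0]],
  [[0,0,20],[0,0,0]],
  [[0,0,6],[0,0,0]],
  [[0,0,5],[0,0,0]],
  [[0,0,5],[0,0,0]],
  [[0,0,4],[0,0,0]],
  [[0,0,3],[0,0,0]],
])

```text
clock: 45.65
tool_pos: [0.4611, -0.0433, 0.0907]
tool_rot: [[-0.995, -0.096, 0.001], [-0.096, 0.995, -0.001], [-0.001, -0.001, -1.0]]
ft_force: [-1.1, -4.0, 5.7]
width: -0.0003
```

Emit:
send_rows([
  [[0,0,2],[0,0,0]],
  [[0,0,2],[0,0,0]],
  [[0,0,1],[0,0,0]],
  [[0,0,0],[0,0,0]],
  [[0,0,0],[0,0,0]],
])

```text
clock: 46.07
tool_pos: [0.4614, -0.0433, 0.0888]
tool_rot: [[-0.995, -0.096, 0.002], [-0.096, 0.995, -0.001], [-0.002, -0.001, -1.0]]
ft_force: [-15.3, -2.5, 55.9]
width: 0.0001
```

Emit:
send_rows([
  [[0,0,-20],[0,0,0]],
  [[0,0,-40],[0,0,0]],
  [[0,0,-40],[0,0,0]],
  [[0,0,-40],[0,0,0]],
  [[20,0,-20],[0,0,0]],
  [[30,0,0],[0,0,0]],
  [[0,0,0],[0,0,0]],
  [[0,0,0],[0,0,0]],
])

```text
clock: 46.73
tool_pos: [0.4099, -0.0476, 0.2458]
tool_rot: [[-0.995, -0.096, 0.002], [-0.096, 0.995, 0.0], [-0.002, 0.0, -1.0]]
ft_force: [0.1, 0.1, 0.0]
width: 0.0003
```

```bash
python3 b.py 15; python3 c.py 16|grep clamp
```

```text
t 46.7 pos [409.9, -47.6, 245.8] yawy 95.5 q [-0.12, 0.02, 2.06, 0.0, 1.06, -1.79] F [0.1, 0.1, 0.0] w 0.3
hood_handle W []
hood_handle P [([274.0, 175.0], 0.92, [598.0, -6.0, 84.0])]
hood_handle S [([318.0, 189.0], 0.58, [606.0, 5.0, 84.0])]
catch_tail W [([388.0, 246.0], 0.89, [454.0, 69.0, 71.0])]
catch_tail P [([250.0, 219.0], 0.61, [441.0, 77.0, 71.0])]
catch_tail S [([269.0, 191.0], 0.74, [459.0, 85.0, 71.0]), ([318.0, 186.0], 0.38, [626.0, 32.0, 71.0]), ([286.0, 211.0], 0.16, [459.0, -40.0, 71.0])]
catch_nose W [([276.0, 242.0], 0.92, [460.0, -46.0, 71.0])]
catch_nose P []
catch_nose S [([287.0, 210.0], 0.57, [466.0, -36.0, 71.0])]
block [(array([425.6, 183.2,  40.5,  90.9]), 27.9), (array([ 388.7, -337.2,  116.7,  170.5]), 90.7), (array([342.6,   4.3,  39.7,  43.4]), 90.7)]
block [(array([424.3, 177.5,  56.3, 100.4]), 27.8), (array([346.9,  25.5,  46.5,  92.2]), 56.1), (array([ 580.2, -192.4,  154.8,  283.5]), 95.9)]
spring_clamp [((array([ 390.4, -327.1,   59.9,  133.6]), 91.9), 0.61, [58.0, 150.0, 79.0, 50.0]), ((array([471.4,  22.7,  39.9, 161.5]), 94.7), 0.37, [334.0, 246.0, 137.0, 29.0])] [([387.0, -327.0, 8.0], 0.78)]
spring_clamp [] [([386.0, -353.0, 8.0], 0.51), ([619.0, 1.0, 8.0], 0.2)]
```

View pics/w15.png

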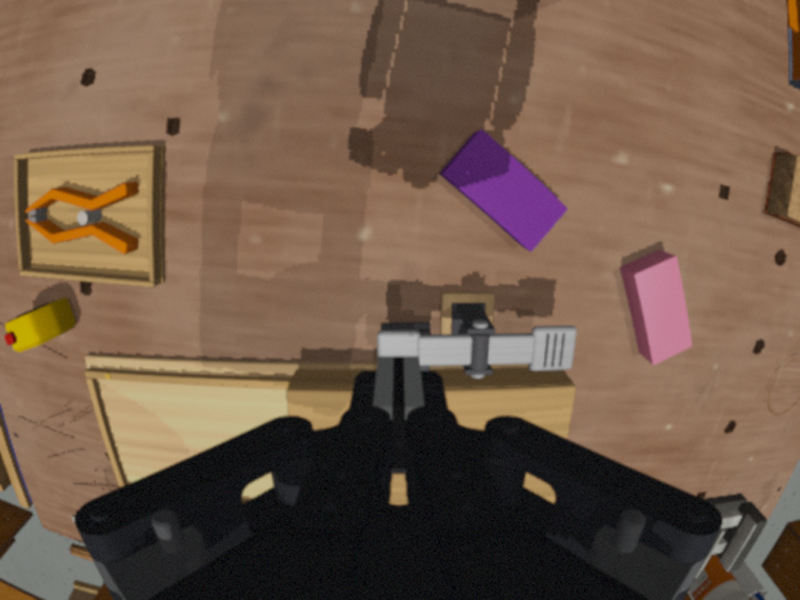

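The catch is level again, with its nose at (400,345) and tail at (553,348), and the hood is home. The clamp lies in the tool tray at (85,215), and no red-brown block is left on the bench.

```bash
python3 -c "
from u import *
order.hand_in();st()"
```

```text
the job is handed in; nothing more can be done
the job is handed in; nothing more can be done
```

The job is done and handed in, at about 47 s of the 210 s allowed. I tipped the catch up, slid the hood open, and laid the clamp in the tool tray. Both red-brown blocks present went into the box's tray, then I closed the hood and pressed the catch down again.

What the last checks showed:
- **Hood:** it ran 218 mm back until it met the stop (15 N).
- **Catch:** it bottomed out at 56 N. In the last picture it lies level, with the nose and tail where they were at the start.
- **Clamp:** it lies flat in the tool tray, within about 2 mm of the middle when measured just after I let go of it.
- **Blocks:** both were flat and in place before the hood closed; they cannot be seen under it now. One lay about 11 mm nearer the end wall than I had put it, perhaps knocked, but still within limits.
- **Bystanders:** I did not touch the sanding block or the tape measure.

The networks also reported the pink and purple blocks as offcuts now and then, and gave scattered positions for the catch pads in the scene and top views. I went by the wrist camera and the pictures instead.

I viewed 14 pictures, the full budget. There was no separate close crop of the chosen block before the first reach; the wrist views served for that.

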